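# Change the trimming station over to pivot bars

## Task

Change the station over to the pivot bars. First lift the sorting tray by its handle to tip all its clamp blocks into the blue bin and let the tray back down level; then lay every pivot bar into the cradle, one to a slot pair, both ends bottomed evenly in their slots. Last, turn the unmarked feed selector back counter-clockwise to its end stop and from there on to the third click, and leave the other things alone.

Things in the scene. Friction and masses are not known exactly. Their poses are not given: they have to be found in the camera images.
- tip_tray (a joint): Tip angle of the sorting tray: 0 = level on its rest, grows as the handle end is lifted, at most 1.0 rad. Steel tray, floor 175 x 140 x 4 mm, 28 mm walls on three sides, open at the far (spout) end, hinged near there over the bin. Smooth: blocks begin to slide at 0.3 to 0.45 rad and are all off by 0.75. It weighs 0.5 kg and falls back if let go.
- tray_handle (a point): Middle of the tray's handle: a dark round bar 12 mm thick, 90 mm long between two slanting arms, level along the stand's y axis, 43 mm in front of the tray's near wall (side away from the bin), 156 mm above the work surface when the tray is level. Can be gripped from above across its thickness; it turns between the fingers as the tray tips. Moves with the tray.
- tray_hinge (a point): Point on the tray's hinge axis, in the middle of the tray's width, 122 mm above the work surface; fixed. The axis runs along the stand's y. With the tray level the handle point lies 182 mm from it along the stand's -x and 34 mm above it.
- tip_stand: Fixed stand that carries the tray: base plate 150 x 150 x 8 mm, two upright posts and a rest; origin at the centre of its underside under the middle of the tray. +x points from the handle to the spout and bin, +y along hinge and handle.
- scrap_bin: Open blue plastic bin under the tray's spout, fixed, 133 (x) x 213 (y) x 90 (z) mm, walls about 10 mm, origin at the centre of its underside. Its rim is about 95 mm above the work surface.
- cradle: Fixed grey cradle, origin at the centre of its underside: two upright plates (10 mm thick, 64 high, at x = -47 and 47, 84 apart inside) along its y on a base 124 x 206 x 8. Three pairs of open-topped slots at y = -66, 0, 66: 13 mm wide, flat floor 34 above the underside, top 10 mm flared at 45 degrees to 33 wide. A seated bar lies along x, its centre at x = 0, axis 39 above the underside.
- bar0: Pivot bar (two or three are there; None if absent): square aluminium body 70 mm long, 30 x 30 mm across, with a round steel journal 10 mm thick sticking out 27 mm at both ends; 124 mm in all, about 0.25 kg. Origin at the centre of the underside as first laid; x along the bar. All alike; any side may be up, and any bar fits any slot pair either way round.
- bar0_end_a (a point): Point on the axis of bar0 (15 mm from each side face), in the journal, 47 mm from the bar's middle towards the body's +x; over one side plate when seated. Midway between the two end points lies the bar's centre.
- bar0_end_b (a point): The same at the other end of bar0, 47 mm towards -x.
- bar1: Pivot bar (two or three are there; None if absent): square aluminium body 70 mm long, 30 x 30 mm across, with a round steel journal 10 mm thick sticking out 27 mm at both ends; 124 mm in all, about 0.25 kg. Origin at the centre of the underside as first laid; x along the bar. All alike; any side may be up, and any bar fits any slot pair either way round.
- bar1_end_a (a point): Point on the axis of bar1 (15 mm from each side face), in the journal, 47 mm from the bar's middle towards the body's +x; over one side plate when seated. Midway between the two end points lies the bar's centre.
- bar1_end_b (a point): The same at the other end of bar1, 47 mm towards -x.
- bar2: Pivot bar (two or three are there; None if absent): square aluminium body 70 mm long, 30 x 30 mm across, with a round steel journal 10 mm thick sticking out 27 mm at both ends; 124 mm in all, about 0.25 kg. Origin at the centre of the underside as first laid; x along the bar. All alike; any side may be up, and any bar fits any slot pair either way round.
- bar2_end_a (a point): Point on the axis of bar2 (15 mm from each side face), in the journal, 47 mm from the bar's middle towards the body's +x; over one side plate when seated. Midway between the two end points lies the bar's centre.
- bar2_end_b (a point): The same at the other end of bar2, 47 mm towards -x.
- block0: Loose dark clamp block on the tray (two to four are there; None if absent), about 26 x 58 x 22 mm, long along its y, about 0.05 kg; origin at the centre of its underside.
- block1: Loose dark clamp block on the tray (two to four are there; None if absent), about 26 x 58 x 22 mm, long along its y, about 0.05 kg; origin at the centre of its underside.
- block2: Loose dark clamp block on the tray (two to four are there; None if absent), about 26 x 58 x 22 mm, long along its y, about 0.05 kg; origin at the centre of its underside.
- block3: Loose dark clamp block on the tray (two to four are there; None if absent), about 26 x 58 x 22 mm, long along its y, about 0.05 kg; origin at the centre of its underside.
- casting: Bystander: grey open casting, 60 x 110 x 28 mm, lying at the front right; to be left alone. Origin at the centre of its underside.
- spare_block2: Bystander: dark clamp block with a pin, 26 x 62 x 28 mm, at the back behind the cradle; to be left alone.
- cap: Bystander: round red cap, 33 mm across and 14 mm high, on the work surface behind the cradle; to be left alone.
- selector_knob (a joint): Angle of the feed selector's knob in rad: 0 at its counter-clockwise end stop, growing as it turns clockwise seen from above, up to 6 clicks (3.14). It has spring detents every 30 degrees (0.524 rad, click 0 lies at the end stop) and snaps to the nearest one when let go; turning takes about 0.1 N m. No marks. It starts at the fourth or fifth click.
- selector_grip (a point): Middle of the feed selector's bar grip, on its upright turning axis, 75 mm above the work surface: a black bar 50 mm long, 14 mm thick, 30 mm high (from 60 to 90 mm above the surface) on a disc, on a fixed blank grey box 90 x 90 x 50 mm at the front right. The bar runs along the point's x axis, which turns with it; at the end stop it lies square to the box's sides, pointing away from the robot.
There are look-alikes about, which are no part of the job. Leave any green look-alike of the block1 alone.

How it is judged:
On the way, in this order (a step that is already met when the one before it is completed fails the run):
1. the tray has been tipped (value of joint tip_tray above 0.4 rad), for 0.1 s.
2. the clamp blocks are in the bin and the tray is level again (x of block0 in the frame of scrap_bin between -0.065 and 0.065 m and y of block0 in the frame of scrap_bin between -0.103 and 0.103 m and z of block0 in the frame of scrap_bin between -0.005 and 0.085 m and linear speed of each of block0, block1, block2, block3 below 0.03 m/s and x of block1 in the frame of scrap_bin between -0.065 and 0.065 m and y of block1 in the frame of scrap_bin between -0.103 and 0.103 m and z of block1 in the frame of scrap_bin between -0.005 and 0.085 m and x of block2 in the frame of scrap_bin between -0.065 and 0.065 m and y of block2 in the frame of scrap_bin between -0.103 and 0.103 m and z of block2 in the frame of scrap_bin between -0.005 and 0.085 m and x of block3 in the frame of scrap_bin between -0.065 and 0.065 m and y of block3 in the frame of scrap_bin between -0.103 and 0.103 m and z of block3 in the frame of scrap_bin between -0.005 and 0.085 m and value of joint tip_tray below 0.05 rad), for 0.2 s.
3. every pivot bar is seated in the cradle (z of bar0_end_a in the frame of cradle between 0.0365 and 0.0415 m and z of bar0_end_b in the frame of cradle between 0.0365 and 0.0415 m and x of bar0 in the frame of cradle between -0.01 and 0.01 m and ((y of bar0_end_a in the frame of cradle between -0.07 and -0.062 m and y of bar0_end_b in the frame of cradle between -0.07 and -0.062 m) or (y of bar0_end_a in the frame of cradle between -0.004 and 0.004 m and y of bar0_end_b in the frame of cradle between -0.004 and 0.004 m) or (y of bar0_end_a in the frame of cradle between 0.062 and 0.07 m and y of bar0_end_b in the frame of cradle between 0.062 and 0.07 m)) and linear speed of each of bar0, bar1, bar2 below 0.02 m/s and z of bar1_end_a in the frame of cradle between 0.0365 and 0.0415 m and z of bar1_end_b in the frame of cradle between 0.0365 and 0.0415 m and x of bar1 in the frame of cradle between -0.01 and 0.01 m and ((y of bar1_end_a in the frame of cradle between -0.07 and -0.062 m and y of bar1_end_b in the frame of cradle between -0.07 and -0.062 m) or (y of bar1_end_a in the frame of cradle between -0.004 and 0.004 m and y of bar1_end_b in the frame of cradle between -0.004 and 0.004 m) or (y of bar1_end_a in the frame of cradle between 0.062 and 0.07 m and y of bar1_end_b in the frame of cradle between 0.062 and 0.07 m)) and z of bar2_end_a in the frame of cradle between 0.0365 and 0.0415 m and z of bar2_end_b in the frame of cradle between 0.0365 and 0.0415 m and x of bar2 in the frame of cradle between -0.01 and 0.01 m and ((y of bar2_end_a in the frame of cradle between -0.07 and -0.062 m and y of bar2_end_b in the frame of cradle between -0.07 and -0.062 m) or (y of bar2_end_a in the frame of cradle between -0.004 and 0.004 m and y of bar2_end_b in the frame of cradle between -0.004 and 0.004 m) or (y of bar2_end_a in the frame of cradle between 0.062 and 0.07 m and y of bar2_end_b in the frame of cradle between 0.062 and 0.07 m))), for 0.2 s.
4. the selector is at its end stop (value of joint selector_knob below 0.15 rad), for 0.1 s.
5. the selector is on its third click from the stop (value of joint selector_knob between 1.441 and 1.701 rad), for 0.2 s.
At the end, for the whole second after the job is handed in: All clamp blocks lie in the blue bin; tray level (under 0.05 rad); each pivot bar in a slot pair of its own, axis at both plates within 2.5 mm of seated height and 4 mm of the slots' middle, centred within 10 mm; selector on its third click (1.571 rad) within 0.13 rad; all at rest (all of step 2 and all of step 3 and all of step 5); the robot touches nothing.
It fails at once if the grey open casting is moved (more than 3 cm) (distance of casting from where it was at the start of the episode above 0.03 m).
It fails at once if the red cap is moved (more than 3 cm) (distance of cap from where it was at the start of the episode above 0.03 m).
It fails at once if the spare clamp block at the back is moved (more than 3 cm) (distance of spare_block2 from where it was at the start of the episode above 0.03 m).
Of bar0, bar1, bar2 only 2 to 3 are there at a start; the rules pass over those that are not, and their reading is None.
Of block0, block1, block2, block3 only 2 to 4 are there at a start; the rules pass over those that are not, and their reading is None.
At some moment in a run one of bar0, bar1, bar2 may be knocked a few centimetres aside while the robot is not near it.
Once in a run the grip may slacken for a moment while it holds something.
It also fails if it takes over 210 s, if anything falls off the work surface, if the arm or the gripper's body presses on something with over 40 N, if the wrist force passes 120 N, or if a joint passes its speed limit or range.

## Robot

A 7-joint arm with a two-finger parallel gripper is mounted at the origin on a cart in front of the work surface, level with it; the furniture and walls round the work are solid. World frame = base frame: x ahead of the robot, y to its left, z up, the work surface at z = 0. Lengths are in m, angles in rad, forces in N, time in s.
With the tool pointing down it reaches from about 0.425 to 0.925 m from the base axis. Payload 6.8 kg.
Tool frame: the origin (TCP) lies at the very end of the fingers, on their centre line; the grasp point (between the pads) lies 19 mm behind it; z points along the fingers, y is the line along which they close (so a half turn about z gives the same grasp; the last joint's range is limited). The gripper opens to 85 mm and grips with 20 to 120 N. Pads are 22 mm wide; open, the fingers measure 114 mm over their backs; the gripper's body (76 mm by 85 mm) begins 54 mm behind the grasp point. The pads swing forward as they close: fully open they stand 13 mm farther back than shut.
Start: joints at [-1.261, 0.477, 0.022, 1.555, -0.011, 1.109, -0.083], TCP at [0.274, 0.617, 0.231] pointing down, gripper open.
Joint ranges: [-2.96, 2.96], [-0.34, 2.1], [-1.41, 1.46], [0.24, 2.44], [-1.37, 4.51], [0.17, 1.92], [-2.96, 2.96]. Speed limits (rad/s): [2.39, 2.39, 3.14, 3.14, 3.14, 3.14, 3.14].

## Interface

Orientations are given as a unit quaternion [w, x, y, z].
In Python, from station import bot gives the robot as it stands.
- The arm moves only by the tool jog_arm, never from a script. Its argument "motion" is a list of rows, each a list of 7 numbers: the turn, a rotation vector about the tool's x, y, z in rad, then the shift along the tool's x, y, z in mm, then the finger opening in mm, from 0 to 85.4. A call has 1 to 10 rows; each row is the pose to reach, as a shift and turn from the pose commanded when the call began, along the tool's axes at that moment; what a row does not reach only later rows make up. A row lasts 1/8 s, in which the tool goes at most 62.5 mm and 10.7 degrees, less where a joint would pass 70% of its speed; a pose out of reach is approached as far as the arm can. A call with a gripper value outside its range is refused whole. The fingers move at their own pace and stop on an object; "grip_force" is the grip in N (left out, the last holds). Time passes only in rows, so rows that repeat a pose let the fingers close. It gives the time, the measured TCP pose, the force, the opening and the grip force at its end, in the units of the state.
- bot.get_obs(): the state, without advancing time (a new reading comes with each control period).
- bot.read_camera(name): name is "scene" or "top" or "wrist"; returns a dict with "pixels" (480x640x3 uint8, red, green, blue), "camera_matrix" (3x3 intrinsics, pixels), "T" (4x4, takes a point from camera to world coordinates); the wrist camera has in their place "tool_from_camera" (4x4, takes a point from camera to tool coordinates, whose origin is the TCP and whose axes are the flange's). Camera axes: x right, y down, z forward; pixel columns grow to the right and rows downward; lengths in m; the calibration is good to about 2 mm. A picture is of the moment at which its call begins: read the wrist's pose just before it. There is no depth.
- bot.hand_in(): hands the job in; it is judged then, once.
Trained networks look in a picture, given as the dict that the camera call returned (one of the last four; its "shot" number tells which), for a name from the list of things; names that differ only in an ending like _2 or _b are one class to them, and where a whole thing is asked for, a point or a joint stands for the part that bears it (a point fixed in the world has none). Each returns a list of dicts, best first, with "score" (0 to 1); they miss things now and then, are a little off and sometimes report something else, mostly with a low value. They report only what shows in the picture. A call takes as long as a camera call. They do not tell look-alikes from the thing itself.
- bot.spot_in(thing, picture): "xy" ([column, row] in pixels, amid what is visible of it).
- bot.tip_of(thing, picture): "xy" ([column, row] in pixels: a listed point, or the origin of a listed thing).
The state is a dict: "t": time; "q": joint angles; "joint_vel": joint speeds; "joint_torque": joint torques, N m; "eef_pos": TCP position; "tool_rot": TCP orientation; "contact_force": force on the tool from outside, world axes, zero at the start; "torque": the same for the moment, N m; "gripper_width": opening from 0.0 (shut) to 1.0 (fully open); "grasp_force": force on a finger pad.
Only numpy, scipy, OpenCV 4.12 (cv2) and the standard library are available. Lean on these libraries where they do the work, as an engineer would, in place of code of your own. Each camera call takes 0.05 s, during which the arm holds its last target. There are 200 camera calls.

## Working session

There is one attempt and no reset: what is moved stays moved. The work goes in short steps, Python scripts to look and compute and a tool call to move; the robot and the scene stay as the last step left them, time stands still between calls to the robot, and variables do not carry over. Pictures are saved under pics/ and viewed, at most 14 in all, crops included, and the job is handed in when it is done.

Besides the shell and the picture viewer there is one more tool, called after ">>>" as a command line: name --pt "numbers of a row" for each row, then --argument value for the rest. jog_arm: Moves the arm, as the interface text tells. Its arguments: {"type":"object","properties":{"motion":{"type":"array"},"grip_force":{"type":"number"}},"required":["motion"]}

```bash
ls; mkdir -p pics; cat > h.py <<'E'
import numpy as np, cv2
from station import bot
from scipy.spatial.transform import Rotation as R
def cam(name):
    o=bot.get_obs(); p=bot.read_camera(name); K=np.array(p["camera_matrix"])
    if name=="wrist":
        T=np.eye(4); T[:3,:3]=R.from_quat(np.array(o["tool_rot"])[[1,2,3,0]]).as_matrix(); T[:3,3]=o["eef_pos"]
        T=T@np.array(p["tool_from_camera"])
    else: T=np.array(p["T"])
    return p,K,T
def toplane(xy,z,K,T):
    d=T[:3,:3]@np.linalg.solve(K,[xy[0],xy[1],1.]); c=T[:3,3]
    return c+d*(z-c[2])/d[2]
def proj(P,K,T):
    q=np.linalg.inv(T)@np.append(P,1.); u=K@q[:3]; return u[:2]/u[2]
def save(p,n): cv2.imwrite("pics/"+n+".png",p["pixels"][:,:,::-1])
def tri(rays):
    A=np.zeros((3,3));b=np.zeros(3)
    for xy,K,T in rays:
        d=T[:3,:3]@np.linalg.solve(K,[xy[0],xy[1],1.]);d/=np.linalg.norm(d);M=np.eye(3)-np.outer(d,d)
        A+=M;b+=M@T[:3,3]
    return np.linalg.solve(A,b)
E
python3 - <<'E'
from h import *
o=bot.get_obs(); print({k:np.round(v,3) for k,v in o.items()})
Z={"tray_handle":.156,"tip_stand":0,"scrap_bin":0,"cradle":0,"bar0":0,"bar0_end_a":.015,"block0":.126,"casting":0,"spare_block2":0,"cap":0,"selector_grip":.075}
for n in ("scene","top"):
    p,K,T=cam(n); save(p,n+"0"); print(n,T[:3,3].round(3))
    for t,z in Z.items():
        print(t,[(np.round(d["xy"]).astype(int).tolist(),round(d["score"],2),toplane(d["xy"],z,K,T)[:2].round(3).tolist()) for d in bot.tip_of(t,p)[:6]])
E
```

```text
pics
{'t': np.float64(0.0), 'q': array([-1.261,  0.478,  0.022,  1.556, -0.012,  1.109, -0.083]), 'joint_vel': array([-0.001, -0.001,  0.001,  0.   ,  0.001,  0.   , -0.   ]), 'joint_torque': array([ 0.0000e+00, -5.9644e+01,  1.6080e+00, -2.8120e+01,  1.2000e-02,
        9.0000e-03,  0.0000e+00]), 'eef_pos': array([0.274, 0.616, 0.23 ]), 'tool_rot': array([-0.   ,  0.207,  0.978, -0.001]), 'contact_force': array([ 0.269,  0.06 , -0.015]), 'torque': array([0.034, 0.001, 0.004]), 'grasp_force': np.float64(0.0), 'gripper_width': np.float64(1.005)}
scene [ 1.000e-03 -9.980e-01  1.184e+00]
tray_handle [([174, 170], 0.88, [0.449, 0.321])]
tip_stand [([216, 196], 0.58, [0.566, 0.327])]
scrap_bin [([249, 180], 0.85, [0.692, 0.337])]
cradle [([284, 244], 0.6, [0.624, 0.024]), ([222, 260], 0.44, [0.446, 0.071]), ([339, 237], 0.17, [0.773, -0.044])]
bar0 [([277, 340], 0.93, [0.425, -0.247]), ([214, 254], 0.74, [0.44, 0.103]), ([236, 290], 0.64, [0.425, -0.048])]
bar0_end_a [([202, 244], 0.82, [0.425, 0.144]), ([222, 261], 0.56, [0.44, 0.055]), ([356, 440], 0.48, [0.418, -0.57]), ([288, 245], 0.
[... 704 characters left out ...]
3, 0.377]), ([246, 317], 0.27, [0.439, 0.094])]
bar0 [([372, 321], 0.75, [0.424, -0.257]), ([247, 317], 0.58, [0.438, 0.091]), ([302, 325], 0.57, [0.415, -0.063]), ([432, 312], 0.54, [0.445, -0.423]), ([287, 327], 0.47, [0.409, -0.019])]
bar0_end_a [([261, 314], 0.91, [0.446, 0.052]), ([227, 320], 0.62, [0.432, 0.146])]
block0 [([268, 173], 0.75, [0.816, 0.022]), ([162, 258], 0.66, [0.592, 0.298]), ([136, 283], 0.46, [0.529, 0.366])]
casting [([478, 319], 0.89, [0.427, -0.551]), ([136, 282], 0.19, [0.539, 0.401])]
spare_block2 [([294, 197], 0.73, [0.776, -0.043])]
cap [([255, 202], 0.62, [0.763, 0.068])]
selector_grip [([433, 313], 0.53, [0.443, -0.411]), ([479, 319], 0.53, [0.425, -0.531])]
```

View pics/top0.png

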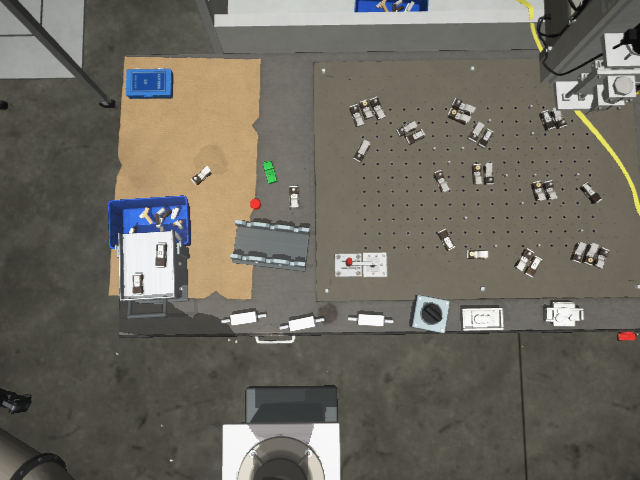

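View pics/scene0.png

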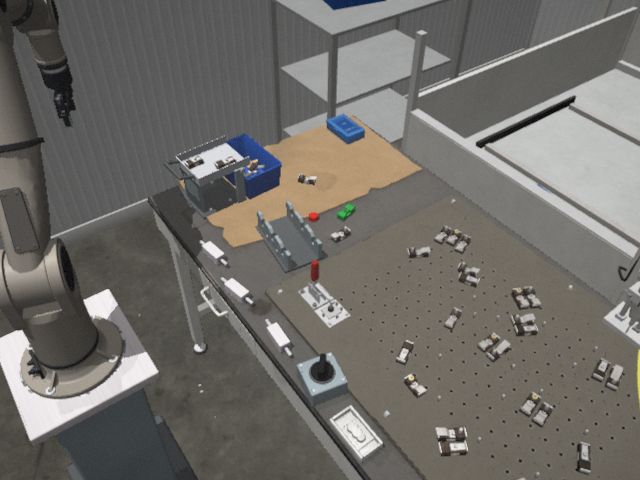

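Top view: tray handle at (146,314), blocks on the tray at (161,255) and (137,282), bin at (150,220). Bars are at (245,318), (302,323) and (371,319), the cradle at (270,245) and the selector at (431,314). Look-alikes to leave alone: green block (269,172), loose blocks (202,175) and (294,197), the fixture with the red lever (360,264), the casting (482,318), the second casting (565,314) and the small blue box (149,83).

Scene view: the same, with handle (174,165), bars (214,252), (237,290) and (278,337), and selector (322,372).

```bash
cat >> h.py <<'E'
def tool():
    o=bot.get_obs(); return np.array(o["eef_pos"]),R.from_quat(np.array(o["tool_rot"])[[1,2,3,0]])
def go(xyz,psi,base=None):
    "row (rotvec rad, shift mm) to TCP xyz, pointing down, tool y axis along world angle psi"
    p,r=base or tool()
    best=None
    for a in (psi,psi+np.pi):
        c,s=np.cos(a),np.sin(a)
        t=R.from_matrix(np.array([[-s,c,0],[c,s,0],[0,0,-1]]))
        t=R.from_matrix(np.array([[-s,c,0],[c,s,0],[0,0,-1]]).T)
        v=(r.inv()*t).as_rotvec()
        if best is None or np.linalg.norm(v)<np.linalg.norm(best): best=v
    return np.round(np.r_[best,1000*r.inv().apply(np.array(xyz)-p)],3).tolist()
E
python3 - <<'E'
from h import *
print(go([.40,.33,.30],0.05)); print(bot.read_camera("wrist")["tool_from_camera"])
E
```

```text
[-0.0, -0.0, 1.103, -231.717, -211.087, -68.702]
[[ 3.58564409e-04 -9.48874685e-01 -3.15652821e-01  8.02429179e-02]
 [ 9.99999107e-01 -6.62641261e-05  1.33513915e-03 -1.35020402e-03]
 [-1.28779620e-03 -3.15653018e-01  9.48873814e-01 -1.41098542e-01]
 [ 0.00000000e+00  0.00000000e+00  0.00000000e+00  1.00000000e+00]]
```

```bash
python3 - <<'E'
from h import *
print(go([.449,.325,.27],0.05))
E
```

```text
[-0.0, -0.0, 1.103, -278.547, -195.789, -38.718]
```

>>> jog_arm --pt "0 0 0.18 -46 -33 -39 42" --pt "0 0 0.36 -92 -65 -39 42" --pt "0 0 0.54 -139 -98 -39 42" --pt "0 0 0.72 -186 -130 -39 42" --pt "0 0 0.9 -232 -163 -39 42" --pt "0 0 1.1 -278 -196 -39 42" --pt "0 0 1.103 -278 -196 -39 42" --pt "0 0 1.103 -278 -196 -39 42"

```text
t: 2.25
eef_pos: [0.4481, 0.3256, 0.2704]
tool_rot: [-0.0, 0.689, 0.725, 0.0]
contact_force: [-1.1, 0.5, 0.9]
gripper_width: 0.49
grasp_force: 0.0
```

```bash
python3 - <<'E'
from h import *
print(tool()[0])
p,K,T=cam("wrist"); save(p,"w1")
for t,z in (("tray_handle",.156),("tip_stand",0),("block0",.126)):
  print(t,[(np.round(d["xy"]).tolist(),round(d["score"],2),toplane(d["xy"],z,K,T)[:2].round(4).tolist()) for d in bot.tip_of(t,p)[:4]])
E
```

```text
[0.44813135 0.32563634 0.27043007]
tray_handle [([310.0, 236.0], 0.56, [0.4457, 0.3253])]
tip_stand [([404.0, 195.0], 0.83, [0.5571, 0.3346])]
block0 [([409.0, 192.0], 0.88, [0.5262, 0.3581]), ([479.0, 263.0], 0.66, [0.5968, 0.2988]), ([568.0, 408.0], 0.57, [0.7216, 0.1427])]
```

View pics/w1.png

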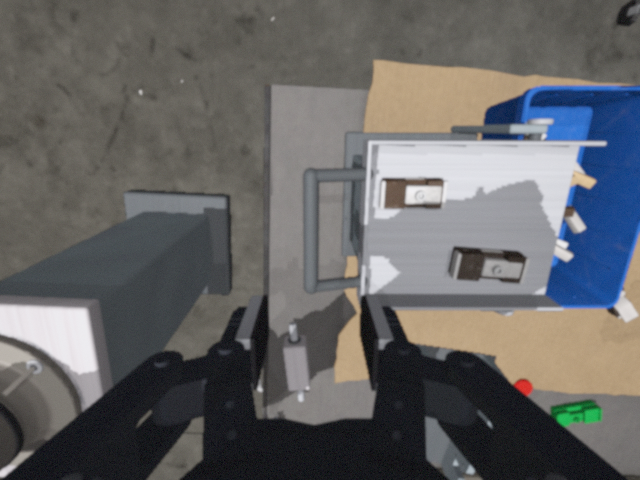

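Wrist view: the handle bar runs from (312,172) to (310,290), parallel to the fingers' pads. Two blocks are on the tray at (412,195) and (487,265), and the bin is at right. The handle measures (0.446, 0.325), which agrees with the scene and top values.

>>> jog_arm --pt "0 0 0 0 -2 40 42" --pt "0 0 0 0 -2 80 42" --pt "0 0 0 0 -2 115 42" --pt "0 0 0 0 -2 133 42" --pt "0 0 0 0 -2 133 42" --pt "0 0 0 0 -2 133 5" --pt "0 0 0 0 -2 133 5" --pt "0 0 0 0 -2 133 5" --pt "0 0 0 0 -2 133 5" --grip_force 50

```text
t: 3.58
eef_pos: [0.4458, 0.3256, 0.1388]
tool_rot: [-0.001, 0.689, 0.725, 0.0]
contact_force: [-4.1, 0.1, 5.0]
gripper_width: 0.121
grasp_force: 48.7
```

```bash
python3 - <<'E'
from h import *
p,r=tool(); h=p.copy(); print(p,bot.get_obs()["gripper_width"])
a0=np.arctan2(34,182); Rr=np.hypot(34,182)
for th in (.1,.2,.3,.4,.5,.6,.7,.8,.85):
    print(th, round(182-Rr*np.cos(a0+th),1), round(Rr*np.sin(a0+th)-34,1))
E
```

```text
[0.44576731 0.32556743 0.13876883] 0.12129720062975383
0.1 4.3 18.0
0.2 10.4 35.5
0.3 18.2 52.3
0.4 27.6 68.2
0.5 38.6 83.1
0.6 51.0 96.8
0.7 64.7 109.3
0.8 79.6 120.2
0.85 87.4 125.2
```

>>> jog_arm --pt "0 0 0 0 4 -18 5" --pt "0 0 0 0 10 -35 5" --pt "0 0 0 0 18 -52 5" --pt "0 0 0 0 23 -60 5" --pt "0 0 0 0 28 -68 5" --pt "0 0 0 0 33 -76 5" --pt "0 0 0 0 39 -83 5" --pt "0 0 0 0 45 -90 5" --pt "0 0 0 0 51 -97 5" --pt "0 0 0 0 58 -103 5"

```text
t: 4.82
eef_pos: [0.4992, 0.3281, 0.2413]
tool_rot: [-0.003, 0.688, 0.725, -0.004]
contact_force: [-19.5, -3.3, 14.1]
gripper_width: 0.121
grasp_force: 49.3
```

>>> jog_arm --pt "0 0 0 0 7 -6 5" --pt "0 0 0 0 14 -12 5" --pt "0 0 0 0 22 -17 5" --pt "0 0 0 0 29 -22 5" --pt "0 0 0 0 29 -22 5" --pt "0 0 0 0 29 -22 5" --pt "0 0 0 0 29 -22 5" --pt "0 0 0 0 29 -22 5"

```text
t: 5.82
eef_pos: [0.532, 0.3297, 0.2659]
tool_rot: [-0.001, 0.689, 0.725, 0.0]
contact_force: [-11.6, -4.7, 16.4]
gripper_width: 0.114
grasp_force: 51.4
```

```bash
python3 - <<'E'
from h import *
print(tool(),bot.get_obs()["contact_force"])
p,K,T=cam("scene"); a=p["pixels"][100:260,130:330]; cv2.imwrite("pics/s1.png",cv2.resize(a,None,fx=3,fy=3,interpolation=2)[:,:,::-1])
E
```

```text
(array([0.53196682, 0.32971892, 0.26590927]), Rotation.from_matrix(array([[-0.05051694,  0.99872195, -0.00158266],
                            [ 0.99871987,  0.05052081,  0.00250551],
                            [ 0.00258227, -0.00145406, -0.99999561]]))) [-11.61635953  -4.6735247   16.40954956]
```

View pics/s1.png

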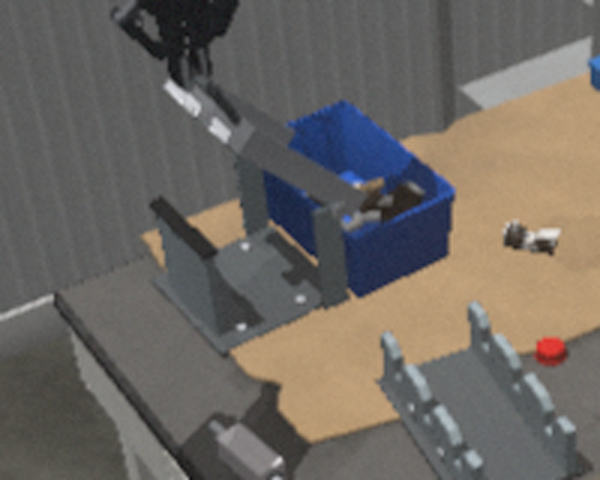

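The crop shows the tray tipped steeply, with dark blocks now in the bin at (400,200) of the crop. I'll lower the tray back along the arc.

>>> jog_arm --pt "0 0 0 0 -15 10 5" --pt "0 0 0 0 -29 22 5" --pt "0 0 0 0 -42 35 5" --pt "0 0 0 0 -54 49 5" --pt "0 0 0 0 -64 64 5" --pt "0 0 0 0 -72 80 5" --pt "0 0 0 0 -78 94 5" --pt "0 0 0 0 -83 108 5" --pt "0 0 0 0 -86 120 5" --pt "0 0 0 0 -87 125 5"

```text
t: 7.12
eef_pos: [0.4459, 0.3256, 0.1374]
tool_rot: [-0.001, 0.689, 0.725, -0.0]
contact_force: [-14.8, -5.0, 38.3]
gripper_width: 0.116
grasp_force: 53.7
```

>>> jog_arm --pt "0 0 0 0 0 1 5" --pt "0 0 0 0 0 1 5" --pt "0 0 0 0 0 1 40" --pt "0 0 0 0 0 1 40" --pt "0 0 0 0 0 1 40" --pt "0 0 0 0 0 -30 40" --pt "0 0 0 0 0 -70 40" --pt "0 0 0 0 0 -130 40" --pt "0 0 0 0 0 -170 40" --pt "0 0 0 0 0 -170 40"

```text
t: 8.38
eef_pos: [0.4483, 0.3258, 0.3108]
tool_rot: [0.0, 0.689, 0.724, 0.004]
contact_force: [0.9, -0.6, -0.0]
gripper_width: 0.469
grasp_force: 0.0
```

```bash
python3 - <<'E'
from h import *
print(tool()[0])
p,K,T=cam("wrist"); save(p,"w2")
print([(np.round(d["xy"]).tolist(),round(d["score"],2),toplane(d["xy"],.156,K,T)[:2].round(4).tolist()) for d in bot.tip_of("tray_handle",p)[:2]], [(np.round(d["xy"]).tolist(),round(d["score"],2)) for d in bot.spot_in("block0",p)])
E
```

```text
[0.44834981 0.32583014 0.31081392]
[([310.0, 224.0], 0.66, [0.4464, 0.3247])] [([551.0, 198.0], 0.86), ([568.0, 158.0], 0.71), ([554.0, 391.0], 0.68), ([550.0, 226.0], 0.56)]
```

View pics/w2.png

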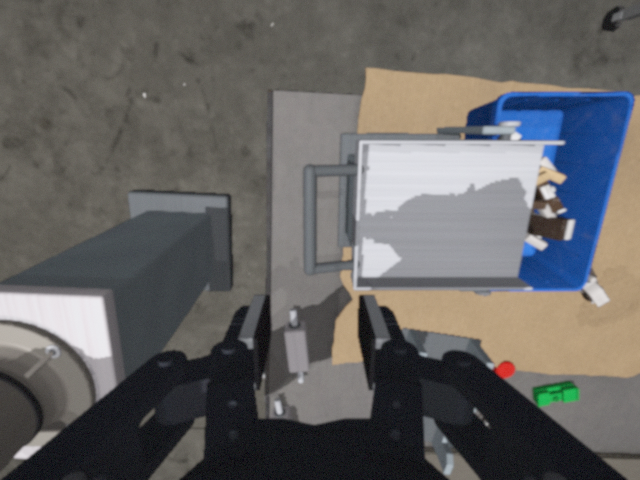

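The wrist view shows the tray empty and level, with the handle back at (310,222). The blocks lie in the bin around (550,215). Next are the cradle and bars.

```bash
python3 - <<'E'
from h import *
print(go([.52,.03,.35],0.0), bot.get_obs()["q"].round(2))
E
```

```text
[-0.001, 0.001, 0.05, -297.838, 59.14, -43.548] [-1.04  0.21  0.35  1.78 -0.08  1.17 -0.61]
```

>>> jog_arm --pt "0 0 0.01 -50 10 -10 85" --pt "0 0 0.02 -100 20 -20 85" --pt "0 0 0.03 -150 30 -25 85" --pt "0 0 0.04 -200 40 -30 85" --pt "0 0 0.05 -250 50 -40 85" --pt "0 0 0.05 -298 59 -43 85" --pt "0 0 0.05 -298 59 -43 85" --pt "0 0 0.05 -298 59 -43 85"

```text
t: 9.52
eef_pos: [0.5196, 0.0308, 0.349]
tool_rot: [-0.001, 0.707, 0.707, -0.001]
contact_force: [0.6, 0.9, 0.8]
gripper_width: 0.995
grasp_force: 0.0
```

```bash
python3 - <<'E'
from h import *
print(tool()[0])
p,K,T=cam("wrist"); save(p,"w3")
for t,z in (("cradle",0),("bar0",0),("bar0_end_a",.015),("bar0_end_b",.015)):
  print(t,[(np.round(d["xy"]).tolist(),round(d["score"],2),toplane(d["xy"],z,K,T)[:2].round(4).tolist()) for d in bot.tip_of(t,p)[:6]])
E
```

```text
[0.51964426 0.03084788 0.34898049]
cradle [([397.0, 190.0], 0.76, [0.6386, 0.0264])]
bar0 [([256.0, 355.0], 0.8, [0.4231, -0.252]), ([254.0, 133.0], 0.74, [0.439, 0.1035]), ([249.0, 247.0], 0.6, [0.422, -0.0593])]
bar0_end_a [([244.0, 99.0], 0.78, [0.4305, 0.1454]), ([261.0, 174.0], 0.76, [0.4471, 0.051])]
bar0_end_b [([244.0, 99.0], 0.78, [0.4305, 0.1454]), ([261.0, 174.0], 0.76, [0.4471, 0.051])]
```

View pics/w3.png

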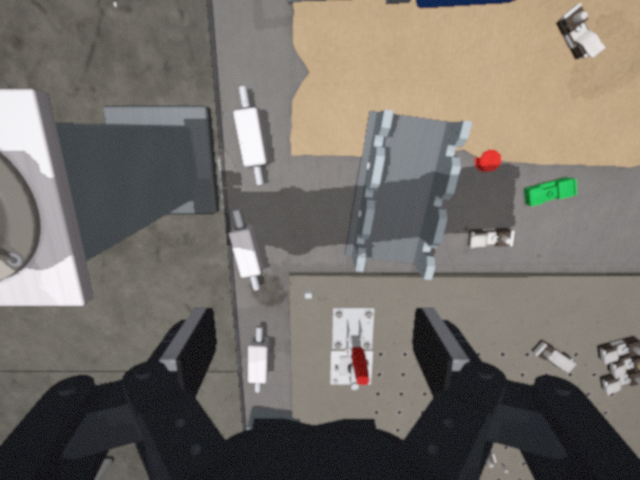

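Wrist view: cradle with plate tops running (388,112)–(360,268) and (466,125)–(430,275). Bars are at (250,137), (246,250) and (258,362); the cap at (488,160), spare block at (492,238) and green look-alike at (552,191) lie beyond. A close crop comes next to fix the cradle pose.

```bash
python3 - <<'E'
from h import *
im=cv2.imread("pics/w3.png"); a=cv2.resize(im[100:290,330:490],None,fx=3,fy=3,interpolation=2)
cv2.imwrite("pics/c3.png",a)
E
```

```text
(no output)
```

View pics/c3.png

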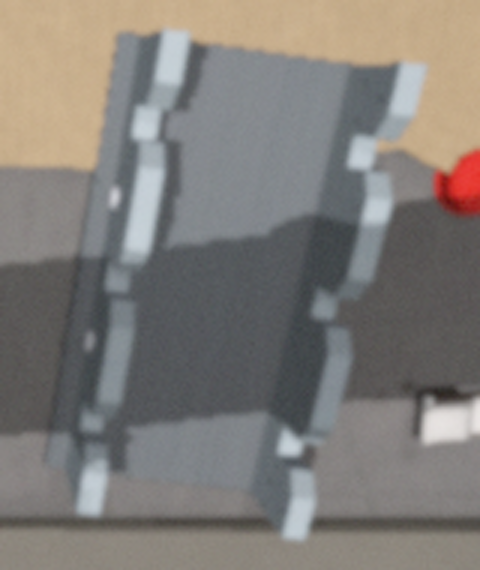

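```bash
python3 - <<'E'
from h import *
from scipy.optimize import least_squares as ls
K=np.array(bot.read_camera("wrist")["camera_matrix"]);_,K,T=cam("wrist")
px=[(163,30),(189,31),(76,515),(102,516),(400,64),(427,65),(282,538),(310,540)]
m=[(-52,103),(-42,103),(-52,-103),(-42,-103),(42,103),(52,103),(42,-103),(52,-103)]
W=np.array([toplane((a/3+330-.33,b/3+100-.33),.064,K,T)[:2] for a,b in px])
# crop resize offset: centre convention
M=np.array(m)/1000
f=lambda v:(M@np.array([[np.cos(v[2]),np.sin(v[2])],[-np.sin(v[2]),np.cos(v[2])]])+v[:2]-W).ravel()
s=ls(f,[.64,.03,-.12]); print(s.x.round(4)); print((s.fun.reshape(-1,2)*1000).round(1).tolist())
# slot floors check (near: (147,122),(118,278),(92,420); far (361,152),(325,305),(291,443)) at z=.034
for a,b in [(147,122),(118,278),(92,420),(361,152),(325,305),(291,443)]:
    w=toplane((a/3+330-.33,b/3+100-.33),.034,K,T)[:2]-s.x[:2]; c,q=np.cos(s.x[2]),np.sin(s.x[2]); print((1000*np.array([c*w[0]+q*w[1],-q*w[0]+c*w[1]])).round(1))
# bars: body contour at z~.03 top face
im=cv2.imread("pics/w3.png").astype(int)
for (c0,r0,c1,r1) in [(225,80,280,190),(222,205,275,295),(240,320,280,395)]:
    g=im[r0:r1,c0:c1].min(2); mask=(g>150).astype(np.uint8)
    n,l,st,ce=cv2.connectedComponentsWithStats(mask); i=1+np.argmax(st[1:,4]); pts=np.argwhere(l==i)[:,::-1].astype(np.float32)+[c0,r0]
    box=cv2.minAreaRect(pts.astype(np.float32)); print(st[i,4],box, toplane(box[0],.025,K,T).round(4))
E
```

```text
[ 0.6411  0.0233 -0.1213]
[[0.3, 1.0], [0.2, 0.2], [1.0, -0.6], [-0.8, -1.4], [0.4, 1.8], [-0.2, 1.0], [0.9, -0.9], [-1.9, -1.1]]
[-46.6  67.3]
[-47.3   0.2]
[-47.9 -66.6]
[46.5 66.4]
[46.8 -0.4]
[ 46.4 -66.4]
1733 ((248.6337432861328, 135.24522399902344), (101.96040344238281, 24.682493209838867), 79.82449340820312) [0.4363 0.1014 0.025 ]
1055 ((246.20753479003906, 260.7264099121094), (61.67488479614258, 21.70296859741211), 74.05460357666016) [ 0.4228 -0.0723  0.025 ]
806 ((256.5, 368.5), (47.0, 19.0), 90.0) [ 0.4284 -0.2594  0.025 ]
```

Cradle pose: (0.641, 0.023), yaw −0.121; the slot floors check to about 1 mm. Next I'll hover over the left bar and measure it close up.

```bash
python3 - <<'E'
from h import *
print(go([.4388,.098,.15],0.174), bot.get_obs()["q"].round(2))
E
```

```text
[-0.0, -0.0, -0.173, 67.124, -81.209, 200.179] [-0.69  0.12  0.57  1.79 -0.07  1.25 -0.1 ]
```

>>> jog_arm --pt "0 0 -0.04 17 -20 50 60" --pt "0 0 -0.09 34 -40 100 60" --pt "0 0 -0.13 51 -60 150 60" --pt "0 0 -0.173 67 -80 199 60" --pt "0 0 -0.173 67 -80 199 60" --pt "0 0 -0.173 67 -80 199 60" --pt "0 0 -0.173 67 -80 199 60"

```text
t: 10.75
eef_pos: [0.4423, 0.0972, 0.153]
tool_rot: [0.001, 0.644, 0.765, 0.002]
contact_force: [0.3, 1.0, 0.5]
gripper_width: 0.703
grasp_force: 0.0
```

```bash
cat >> h.py <<'E'
def bar(n,thr=150):
    "ends of the nearest bar seen by the wrist, from the network, and white-blob check"
    p,K,T=cam("wrist"); save(p,n); tp=tool()[0]; print("tcp",tp.round(4))
    for t,z in (("bar0",0),("bar0_end_a",.015)):
        print(t,[(np.round(d["xy"]).tolist(),round(d["score"],2),toplane(d["xy"],z,K,T)[:2].round(4).tolist()) for d in bot.tip_of(t,p)[:4]])
    return p,K,T
E
python3 - <<'E'
from h import *
bar("b1")
E
```

```text
tcp [0.4421 0.0972 0.1528]
bar0 [([307.0, 223.0], 0.89, [0.4369, 0.0963]), ([268.0, 365.0], 0.76, [0.4224, -0.058])]
bar0_end_a [([307.0, 168.0], 0.8, [0.4292, 0.1444]), ([307.0, 275.0], 0.6, [0.4444, 0.0537])]
```

View pics/b1.png

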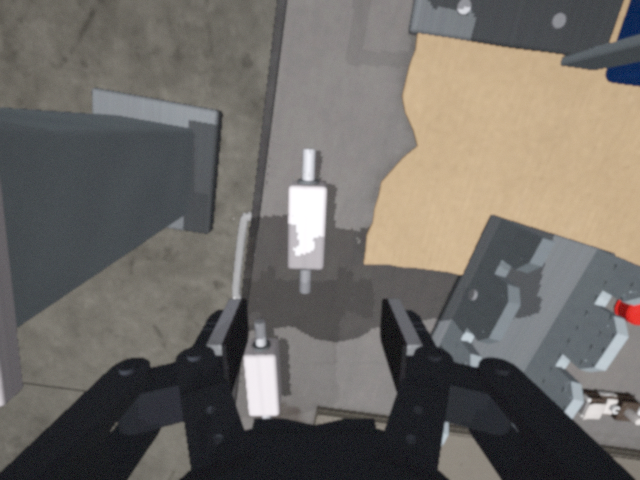

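Close crop: the left bar is at (307,222), journal tips at (310,150) and (305,292). The middle bar is at (262,375). The target is a white square body with two journals, as described.

```bash
cat >> h.py <<'E'
def tips(a,b,K,T):
    A=toplane(a,.015,K,T);B=toplane(b,.015,K,T);d=A-B
    if d[1]<0: d=-d
    c=(A+B)/2; psi=np.arctan2(-d[0],d[1]); print("len",np.hypot(*d[:2]).round(4),"c",c.round(4),"psi",psi.round(3)); return c,psi
E
python3 - <<'E'
from h import *
p,K,T=cam("wrist")
c,psi=tips((310,150),(305,293),K,T)
print(go([c[0],c[1],.006],psi))
E
```

```text
len 0.1238 c [0.4363 0.0975 0.015 ] psi 0.133
[0.002, -0.001, 0.04, 1.042, -4.978, 146.106]
```

>>> jog_arm --pt "0 0 0.04 1 -4 50 60" --pt "0 0 0.04 1 -4 90 60" --pt "0 0 0.04 1 -4 100 60" --pt "0 0 0.04 1 -4 100 60" --pt "0 0 0.04 1 -4 100 60"

```text
t: 11.58
eef_pos: [0.4373, 0.0978, 0.0526]
tool_rot: [0.0, 0.659, 0.752, 0.001]
contact_force: [1.0, 0.4, -0.2]
gripper_width: 0.703
grasp_force: 0.0
```

```bash
python3 - <<'E'
from h import *
print(tool()[0],go([.4363,.0975,.006],.133))
E
```

```text
[0.43730113 0.09782987 0.05259188] [0.002, -0.001, -0.0, -0.231, -1.145, 46.589]
```

>>> jog_arm --pt "0 0 0 0 -1 25 60" --pt "0 0 0 0 -1 45 60" --pt "0 0 0 0 -1 45 60" --pt "0 0 0 0 -1 45 20" --pt "0 0 0 0 -1 45 20" --pt "0 0 0 0 -1 45 20" --pt "0 0 0 0 -1 45 20" --pt "0 0 0 0 -1 45 20" --grip_force 80

```text
t: 12.58
eef_pos: [0.4361, 0.0977, 0.0077]
tool_rot: [0.0, 0.659, 0.752, 0.001]
contact_force: [-1.6, -0.9, 8.9]
gripper_width: 0.333
grasp_force: 79.0
```

```bash
python3 - <<'E'
from h import *
o=bot.get_obs();print(tool()[0],o["gripper_width"],o["grasp_force"])
p0,r=tool()
c=np.array([.6411,.0233]);y=-.1213
for k in (66,0,-66):
    t=c+np.array([-np.sin(y),np.cos(y)])*k/1000; print(k,t.round(4),go([*t,.14],np.pi/2+y))
E
```

```text
[0.43613754 0.09771486 0.00770144] 0.3329173552638674 79.0376365184784
66 [0.6491 0.0888] [0.002, 0.001, -1.317, -36.919, 210.18, -131.874]
0 [0.6411 0.0233] [0.002, 0.001, -1.317, -100.798, 193.583, -131.968]
-66 [ 0.6331 -0.0422] [0.002, 0.001, -1.317, -164.677, 176.986, -132.062]
```

>>> jog_arm --pt "0 0 0 0 0 -30 20" --pt "0 0 0 0 0 -80 20" --pt "0 0 -0.16 -4 26 -132 20" --pt "0 0 -0.33 -9 52 -132 20" --pt "0 0 -0.5 -14 80 -132 20" --pt "0 0 -0.67 -19 107 -132 20" --pt "0 0 -0.84 -24 135 -132 20" --pt "0 0 -1.01 -29 162 -132 20" --pt "0 0 -1.17 -33 188 -132 20" --pt "0 0 -1.317 -37 210 -132 20"

```text
t: 13.82
eef_pos: [0.6487, 0.0884, 0.1386]
tool_rot: [-0.0, 0.058, 0.998, -0.0]
contact_force: [0.0, -0.0, -2.9]
gripper_width: 0.331
grasp_force: 80.1
```

>>> jog_arm --pt "0 0 0 0 0 0 20" --pt "0 0 0 0 0 0 20" --pt "0 0 0 0 0 0 20"

```text
t: 14.2
eef_pos: [0.6472, 0.0888, 0.1384]
tool_rot: [-0.0, 0.061, 0.998, -0.0]
contact_force: [-0.5, -0.5, -3.2]
gripper_width: 0.334
grasp_force: 80.0
```

```bash
python3 - <<'E'
from h import *
o=bot.get_obs();print(tool()[0],o["gripper_width"],o["grasp_force"],o["q"].round(2))
print(go([.6491,.0888,.075],np.pi/2-.1213))
p,K,T=cam("wrist");save(p,"p1")
print([(np.round(d["xy"]).tolist(),round(d["score"],2),toplane(d["xy"],.14+.0073,K,T)[:2].round(4).tolist()) for d in bot.tip_of("bar0_end_a",p)[:5]])
print([(np.round(d["xy"]).tolist(),round(d["score"],2),toplane(d["xy"],0,K,T)[:2].round(4).tolist()) for d in bot.tip_of("cradle",p)[:5]])
E
```

```text
[0.64716012 0.08880701 0.13835385] 0.3340066226196268 80.0493586063385 [-0.35  0.54  0.17  1.7  -0.11  0.91  1.31]
[-0.0, -0.001, -0.0, -1.976, 0.241, 63.352]
[([317.0, 399.0], 0.86, [0.689, 0.084]), ([315.0, 215.0], 0.64, [0.5995, 0.0939]), ([237.0, 227.0], 0.19, [0.6008, 0.0624])]
[([238.0, 228.0], 0.64, [0.639, 0.0238])]
```

View pics/p1.png

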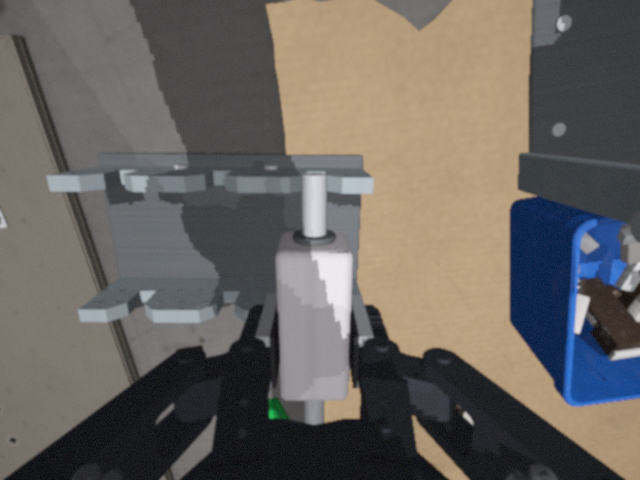

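The bar hangs between the fingers along the cradle's x axis, front journal at (315,205) over the +66 slot. The cradle at (210,235) is square to it.

>>> jog_arm --pt "0 0 0 -1 0 35 20" --pt "0 0 0 -1 0 60 20" --pt "0 0 0 -1 0 75 20" --pt "0 0 0 -1 0 84 20" --pt "0 0 0 -1 0 92 20" --pt "0 0 0 -1 0 99 20" --pt "0 0 0 -1 0 104 20" --pt "0 0 0 -1 0 105 20" --pt "0 0 0 -1 0 105 20"

```text
t: 15.48
eef_pos: [0.6494, 0.0885, 0.0335]
tool_rot: [0.0, 0.06, 0.998, 0.0]
contact_force: [-0.8, 0.4, -2.7]
gripper_width: 0.335
grasp_force: 80.2
```

>>> jog_arm --pt "0 0 0 0 0 1 20" --pt "0 0 0 0 0 2 20" --pt "0 0 0 0 0 2 20" --pt "0 0 0 0 0 2 46" --pt "0 0 0 0 0 2 46" --pt "0 0 0 0 0 2 46" --pt "0 0 0 0 0 -20 46" --pt "0 0 0 0 0 -60 46" --pt "0 0 0 0 0 -110 46" --pt "0 0 0 0 0 -110 46"

```text
t: 16.73
eef_pos: [0.6528, 0.0888, 0.1497]
tool_rot: [0.005, 0.061, 0.998, 0.001]
contact_force: [0.8, -0.4, -0.7]
gripper_width: 0.537
grasp_force: 0.0
```

```bash
python3 - <<'E'
from h import *
p0,r=tool();print(p0)
p,K,T=cam("wrist");save(p,"p2")
print([(np.round(d["xy"]).tolist(),round(d["score"],2),toplane(d["xy"],.039,K,T)[:2].round(4).tolist()) for d in bot.tip_of("bar0_end_a",p)[:5]])
c=np.array([.6411,.0233]);y=-.1213
for e in (-47,47): print(proj(np.r_[c+np.array([np.cos(y)*e-np.sin(y)*66,np.sin(y)*e+np.cos(y)*66])/1000,.039],K,T))
p,K,T=cam("top")
print([(np.round(d["xy"]).tolist(),round(d["score"],2),toplane(d["xy"],0,K,T)[:2].round(4).tolist()) for d in bot.tip_of("bar0",p)[:6]])
print(go([.425,-.059,.15],.27))
E
```

```text
[0.65277525 0.0887697  0.14972893]
[([313.0, 170.0], 0.79, [0.6026, 0.0933]), ([314.0, 284.0], 0.74, [0.6922, 0.0835]), ([312.0, 227.0], 0.49, [0.6445, 0.0872])]
[314.54112293 169.57741977]
[314.41854954 287.78205171]
[([301.0, 324.0], 0.62, [0.4187, -0.0593]), ([250.0, 240.0], 0.58, [0.655, 0.0838]), ([372.0, 324.0], 0.54, [0.4158, -0.2546])]
[-0.001, -0.001, 1.18, 204.05, -173.263, -6.865]
```

View pics/p2.png

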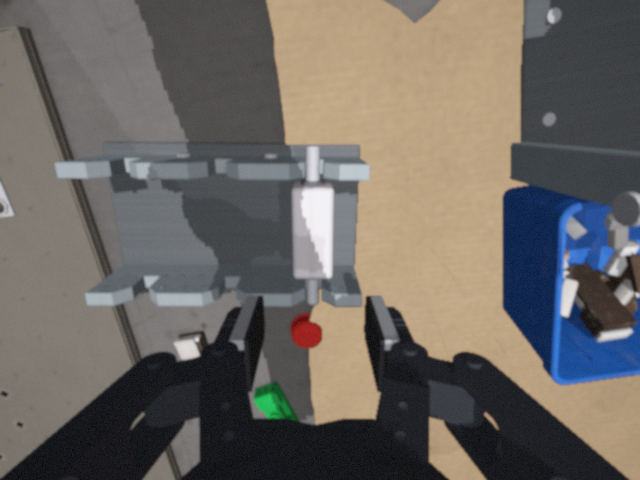

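The first bar is seated in the +66 pair, ends at (313,170) and (314,286), against predicted (314,170) and (314,288). Next the middle bar.

>>> jog_arm --pt "0 0 0.17 29 -25 -7 60" --pt "0 0 0.34 58 -50 -7 60" --pt "0 0 0.51 87 -75 -7 60" --pt "0 0 0.68 116 -100 -7 60" --pt "0 0 0.85 146 -125 -7 60" --pt "0 0 1.02 175 -149 -7 60" --pt "0 0 1.18 204 -173 -7 60" --pt "0 0 1.18 204 -173 -7 60" --pt "0 0 1.18 204 -173 -7 60" --pt "0 0 1.18 204 -173 -7 60"

```text
t: 18.18
eef_pos: [0.4266, -0.0582, 0.1502]
tool_rot: [0.0, 0.605, 0.796, -0.0]
contact_force: [-0.6, -0.1, -0.8]
gripper_width: 0.702
grasp_force: 0.0
```

```bash
python3 - <<'E'
from h import *
bar("b2"); print(bot.get_obs()["q"].round(2))
E
```

```text
tcp [ 0.4265 -0.0582  0.1502]
bar0 [([305.0, 224.0], 0.85, [0.4195, -0.0609]), ([266.0, 397.0], 0.78, [0.4289, -0.2519])]
bar0_end_a [([622.0, 99.0], 0.85, [0.6205, 0.0996])]
[-0.45  0.19  0.5   2.22 -0.14  0.75  0.41]
```

View pics/b2.png

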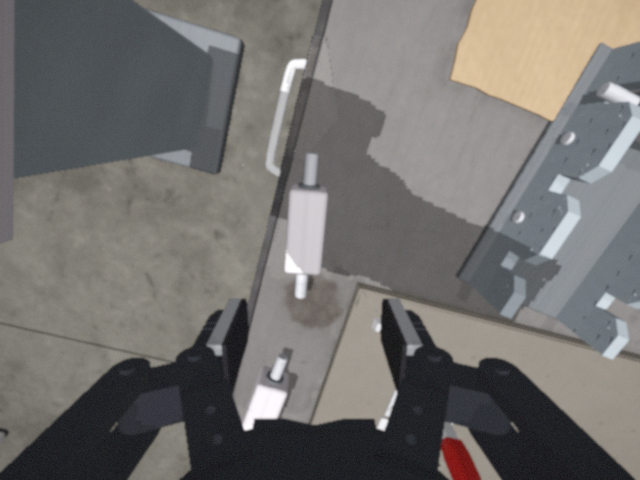

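The middle bar is at (306,225), journal tips at (312,153) and (301,298). The third bar is at (268,400).

```bash
python3 - <<'E'
from h import *
p,K,T=cam("wrist")
c,psi=tips((312,153),(301,298),K,T)
print(np.hypot(c[0],c[1]),go([c[0],c[1],.006],psi))
E
```

```text
len 0.1259 c [ 0.4206 -0.062   0.015 ] psi 0.192
0.4251824871742049 [-0.0, 0.0, 0.079, -1.914, -6.247, 144.184]
```

>>> jog_arm --pt "0 0 0.08 -2 -5 50 60" --pt "0 0 0.08 -2 -6 90 60" --pt "0 0 0.08 -2 -6 100 60" --pt "0 0 0.08 -2 -6 100 60" --pt "0 0 0.08 -2 -6 100 60"

```text
t: 19.0
eef_pos: [0.4218, -0.0622, 0.0515]
tool_rot: [0.001, 0.637, 0.771, 0.001]
contact_force: [-0.1, 0.1, -0.1]
gripper_width: 0.702
grasp_force: 0.0
```

```bash
python3 - <<'E'
from h import *
print(tool()[0],bot.get_obs()["q"].round(2),go([.4206,-.062,.007],.192))
E
```

```text
[ 0.42177877 -0.0622301   0.05146928] [-0.35  0.39  0.42  2.3  -0.33  0.5   0.52] [0.002, 0.0, -0.002, 0.455, -1.219, 44.466]
```

>>> jog_arm --pt "0 0 0 0 -1 25 60" --pt "0 0 0 0 -1 44 60" --pt "0 0 0 0 -1 44 60" --pt "0 0 0 0 -1 44 20" --pt "0 0 0 0 -1 44 20" --pt "0 0 0 0 -1 44 20" --pt "0 0 0 0 -1 44 20" --pt "0 0 0 0 -1 44 20" --grip_force 80

```text
t: 20.0
eef_pos: [0.4204, -0.0624, 0.0076]
tool_rot: [0.001, 0.637, 0.771, 0.001]
contact_force: [-1.7, 0.8, 11.0]
gripper_width: 0.333
grasp_force: 79.4
```

```bash
python3 - <<'E'
from h import *
o=bot.get_obs();print(tool()[0],o["gripper_width"],o["grasp_force"],o["q"].round(2))
print(go([.6425,.0233,.145],np.pi/2-.1213),go([.42,-.06,.145],.192))
E
```

```text
[ 0.42041763 -0.06240367  0.00760586] 0.33257024657142975 79.37461853027344 [-0.27  0.49  0.33  2.31 -0.41  0.39  0.59]
[0.002, 0.001, -1.26, 42.28, 234.545, -136.908] [0.002, -0.0, -0.002, 2.466, 0.324, -137.393]
```

>>> jog_arm --pt "0 0 0 0 0 -30 20" --pt "0 0 0 0 0 -80 20" --pt "0 0 -0.15 5 29 -137 20" --pt "0 0 -0.31 10 58 -137 20" --pt "0 0 -0.47 15 87 -137 20" --pt "0 0 -0.63 20 116 -137 20" --pt "0 0 -0.79 26 146 -137 20" --pt "0 0 -0.95 31 175 -137 20" --pt "0 0 -1.11 37 205 -137 20" --pt "0 0 -1.26 42 234 -137 20"

```text
t: 21.25
eef_pos: [0.6418, 0.0234, 0.1436]
tool_rot: [-0.0, 0.058, 0.998, -0.0]
contact_force: [-0.8, -0.9, -3.0]
gripper_width: 0.333
grasp_force: 80.2
```

>>> jog_arm --pt "0 0 0 0 0 0 20" --pt "0 0 0 0 0 0 20" --pt "0 0 0 0 0 0 20"

```text
t: 21.62
eef_pos: [0.6405, 0.0224, 0.1434]
tool_rot: [-0.0, 0.061, 0.998, -0.0]
contact_force: [0.1, 0.1, -2.6]
gripper_width: 0.335
grasp_force: 80.2
```

```bash
python3 - <<'E'
from h import *
o=bot.get_obs();p0=tool()[0];print(p0,o["gripper_width"],o["grasp_force"])
p,K,T=cam("wrist")
print([(np.round(d["xy"]).tolist(),round(d["score"],2),toplane(d["xy"],p0[2]+.0074,K,T)[:2].round(4).tolist()) for d in bot.tip_of("bar0_end_a",p)[:5]])
print(go([.642,.0233,.032],np.pi/2-.1213))
E
```

```text
[0.64046972 0.02241806 0.14336631] 0.33472279930797977 80.17079830169678
[([397.0, 295.0], 0.68, [0.6327, 0.0582]), ([412.0, 177.0], 0.61, [0.583, 0.066])]
[-0.0, -0.0, -0.0, -1.163, 0.818, 111.445]
```

>>> jog_arm --pt "0 0 0 -1 1 35 20" --pt "0 0 0 -1 1 63 20" --pt "0 0 0 -1 1 78 20" --pt "0 0 0 -1 1 88 20" --pt "0 0 0 -1 1 96 20" --pt "0 0 0 -1 1 103 20" --pt "0 0 0 -1 1 108 20" --pt "0 0 0 -1 1 110 20" --pt "0 0 0 -1 1 110 20"

```text
t: 22.85
eef_pos: [0.6426, 0.0239, 0.0333]
tool_rot: [0.0, 0.06, 0.998, 0.0]
contact_force: [0.6, 0.3, -2.9]
gripper_width: 0.333
grasp_force: 80.3
```

>>> jog_arm --pt "0 0 0 0 0 1 20" --pt "0 0 0 0 0 2 20" --pt "0 0 0 0 0 2 20" --pt "0 0 0 0 0 2 46" --pt "0 0 0 0 0 2 46" --pt "0 0 0 0 0 2 46" --pt "0 0 0 0 0 -20 46" --pt "0 0 0 0 0 -60 46" --pt "0 0 0 0 0 -110 46" --pt "0 0 0 0 0 -110 46"

```text
t: 24.1
eef_pos: [0.6457, 0.0238, 0.1479]
tool_rot: [0.004, 0.061, 0.998, 0.001]
contact_force: [0.4, -0.8, -1.1]
gripper_width: 0.538
grasp_force: 0.0
```

```bash
python3 - <<'E'
from h import *
p0,r=tool();print(p0)
p,K,T=cam("wrist");save(p,"p3")
print([(np.round(d["xy"]).tolist(),round(d["score"],2),toplane(d["xy"],.039,K,T)[:2].round(4).tolist()) for d in bot.tip_of("bar0_end_a",p)[:5]])
c=np.array([.6411,.0233]);y=-.1213
for k in (66,0):
  for e in (-47,47): print(proj(np.r_[c+np.array([np.cos(y)*e-np.sin(y)*k,np.sin(y)*e+np.cos(y)*k])/1000,.039],K,T).round())
p,K,T=cam("top")
print([(np.round(d["xy"]).tolist(),round(d["score"],2),toplane(d["xy"],0,K,T)[:2].round(4).tolist()) for d in bot.tip_of("bar0",p)[:6]])
p,K,T=cam("scene")
print([(np.round(d["xy"]).tolist(),round(d["score"],2),toplane(d["xy"],0,K,T)[:2].round(4).tolist()) for d in bot.tip_of("bar0",p)[:6]])
print(go([.43,-.253,.15],0.0))
E
```

```text
[0.64567586 0.02384358 0.14792364]
[([396.0, 287.0], 0.65, [0.6945, 0.0833]), ([403.0, 168.0], 0.61, [0.6013, 0.092])]
[406. 169.]
[396. 288.]
[314. 169.]
[314. 288.]
[([373.0, 321.0], 0.57, [0.4235, -0.2578])]
[([287.0, 233.0], 0.83, [0.656, 0.0561]), ([277.0, 340.0], 0.66, [0.4268, -0.2471]), ([277.0, 222.0], 0.56, [0.6578, 0.1131])]
[-0.002, -0.002, 1.45, 176.716, -300.356, -7.58]
```

>>> jog_arm --pt "0 0 0.16 20 -34 -40 60" --pt "0 0 0.33 40 -68 -60 60" --pt "0 0 0.5 60 -102 -60 60" --pt "0 0 0.67 80 -136 -60 60" --pt "0 0 0.84 100 -170 -60 60" --pt "0 0 1.0 120 -204 -60 60" --pt "0 0 1.17 140 -238 -60 60" --pt "0 0 1.32 160 -272 -40 60" --pt "0 0 1.45 177 -300 -8 60" --pt "0 0 1.45 177 -300 -8 60"

```text
t: 25.65
eef_pos: [0.4269, -0.2538, 0.1489]
tool_rot: [-0.002, 0.709, 0.705, -0.002]
contact_force: [0.6, -0.2, -0.5]
gripper_width: 0.706
grasp_force: 0.0
```

>>> jog_arm --pt "0 0 0 0 0 0 60" --pt "0 0 0 0 0 0 60"

```text
t: 25.9
eef_pos: [0.4319, -0.2519, 0.1517]
tool_rot: [0.0, 0.706, 0.708, 0.0]
contact_force: [0.9, -0.6, 0.1]
gripper_width: 0.706
grasp_force: 0.0
```

```bash
python3 - <<'E'
from h import *
bar("b3"); print(bot.get_obs()["q"].round(2))
E
```

```text
tcp [ 0.4319 -0.2519  0.1518]
bar0 [([306.0, 218.0], 0.79, [0.426, -0.2477])]
bar0_end_a []
[-0.11  0.33  0.63  2.08 -0.27  0.81  0.68]
```

View pics/b3.png

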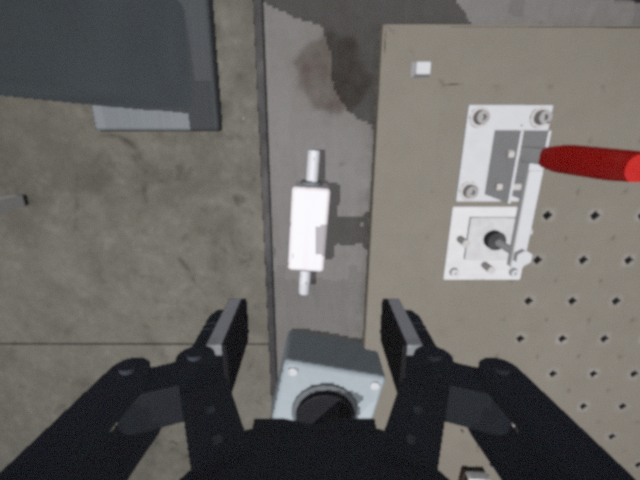

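The third bar is at (309,222), journal tips at (314,150) and (304,295). The selector box is at (335,375), clear of the grasp.

```bash
python3 - <<'E'
from h import *
p,K,T=cam("wrist")
c,psi=tips((314,150),(304,295),K,T)
print(go([c[0],c[1],.006],psi))
E
```

```text
len 0.1257 c [ 0.4277 -0.2518  0.015 ] psi -0.069
[0.001, -0.0, 0.07, 0.419, -3.728, 145.635]
```

>>> jog_arm --pt "0 0 0.07 0 -3 50 60" --pt "0 0 0.07 0 -3 90 60" --pt "0 0 0.07 0 -3 100 60" --pt "0 0 0.07 0 -3 100 60" --pt "0 0 0.07 0 -3 100 60"

```text
t: 26.72
eef_pos: [0.4288, -0.2532, 0.0527]
tool_rot: [0.001, 0.731, 0.682, 0.001]
contact_force: [0.5, -0.4, 0.9]
gripper_width: 0.704
grasp_force: 0.0
```

```bash
python3 - <<'E'
from h import *
print(tool()[0],go([.4277,-.2518,.007],-.069))
E
```

```text
[ 0.42879614 -0.25318922  0.05268378] [0.002, 0.001, -0.001, 1.339, -1.305, 45.68]
```

>>> jog_arm --pt "0 0 0 1 -1 25 60" --pt "0 0 0 1 -1 45 60" --pt "0 0 0 1 -1 45 60" --pt "0 0 0 1 -1 45 20" --pt "0 0 0 1 -1 45 20" --pt "0 0 0 1 -1 45 20" --pt "0 0 0 1 -1 45 20" --pt "0 0 0 1 -1 45 20" --grip_force 80

```text
t: 27.72
eef_pos: [0.4276, -0.2519, 0.0077]
tool_rot: [0.001, 0.731, 0.682, 0.001]
contact_force: [-1.2, 1.0, 8.5]
gripper_width: 0.332
grasp_force: 79.4
```

```bash
python3 - <<'E'
from h import *
o=bot.get_obs();print(tool()[0],o["gripper_width"],o["grasp_force"],o["q"].round(2))
print(go([.635,-.0422,.18],np.pi/2-.1213))
E
```

```text
[ 0.42763044 -0.25194969  0.00773931] 0.33228447215275403 79.40544247627258 [ 0.05  0.58  0.45  2.16 -0.51  0.51  0.82]
[0.002, 0.002, -1.52, 223.716, 192.547, -171.894]
```

>>> jog_arm --pt "0 0 0 0 0 -50 20" --pt "0 0 0 10 0 -110 20" --pt "0 0 -0.12 60 10 -172 20" --pt "0 0 -0.28 110 25 -172 20" --pt "0 0 -0.45 150 50 -172 20" --pt "0 0 -0.63 180 80 -172 20" --pt "0 0 -0.81 200 110 -172 20" --pt "0 0 -0.99 215 140 -172 20" --pt "0 0 -1.17 222 165 -172 20" --pt "0 0 -1.35 224 185 -172 20"

```text
t: 28.98
eef_pos: [0.6276, -0.0402, 0.1784]
tool_rot: [-0.0, 0.141, 0.99, -0.0]
contact_force: [0.0, -0.3, -2.6]
gripper_width: 0.334
grasp_force: 80.5
```

>>> jog_arm --pt "0 0 -0.17 32 0 0 20" --pt "0 0 -0.17 32 0 0 20" --pt "0 0 -0.17 32 0 0 20"

```text
t: 29.35
eef_pos: [0.5965, -0.0321, 0.1788]
tool_rot: [0.0, 0.061, 0.998, -0.0]
contact_force: [0.4, 0.7, -2.7]
gripper_width: 0.331
grasp_force: 80.6
```

```bash
python3 - <<'E'
from h import *
o=bot.get_obs();p0=tool()[0];print(p0,o["gripper_width"],o["grasp_force"])
print(go([.634,-.0422,.032],np.pi/2-.1213))
E
```

```text
[ 0.5964853  -0.03209148  0.17879628] 0.33111588744575327 80.58158755302429
[-0.0, 0.001, -0.001, -38.345, -5.441, 146.829]
```

>>> jog_arm --pt "0 0 0 -20 -3 0 20" --pt "0 0 0 -38 -5 20 20" --pt "0 0 0 -38 -5 50 20" --pt "0 0 0 -38 -5 60 20" --pt "0 0 0 -38 -5 60 20" --pt "0 0 0 -38 -5 60 20"

```text
t: 30.1
eef_pos: [0.6343, -0.0415, 0.1196]
tool_rot: [0.001, 0.061, 0.998, 0.0]
contact_force: [0.0, 0.2, -2.9]
gripper_width: 0.333
grasp_force: 80.5
```

```bash
python3 - <<'E'
from h import *
print(tool()[0],go([.634,-.0422,.032],np.pi/2-.1213))
E
```

```text
[ 0.63429648 -0.04150006  0.11956138] [0.0, 0.002, 0.0, 0.381, -0.75, 87.561]
```

>>> jog_arm --pt "0 0 0 0 -1 30 20" --pt "0 0 0 0 -1 50 20" --pt "0 0 0 0 -1 62 20" --pt "0 0 0 0 -1 70 20" --pt "0 0 0 0 -1 77 20" --pt "0 0 0 0 -1 83 20" --pt "0 0 0 0 -1 86 20" --pt "0 0 0 0 -1 86 20" --pt "0 0 0 0 -1 86 20"

```text
t: 31.22
eef_pos: [0.6336, -0.0424, 0.0326]
tool_rot: [0.0, 0.06, 0.998, 0.0]
contact_force: [-0.9, -0.3, -2.2]
gripper_width: 0.332
grasp_force: 80.6
```

>>> jog_arm --pt "0 0 0 0 0 1 20" --pt "0 0 0 0 0 1 20" --pt "0 0 0 0 0 1 46" --pt "0 0 0 0 0 1 46" --pt "0 0 0 0 0 1 46" --pt "0 0 0 0 0 -20 46" --pt "0 0 0 0 0 -60 46" --pt "0 0 0 0 0 -120 46" --pt "0 0 0 0 0 -180 46" --pt "0 0 0 0 0 -180 46"

```text
t: 32.48
eef_pos: [0.6369, -0.0431, 0.2198]
tool_rot: [0.006, 0.061, 0.998, 0.001]
contact_force: [0.1, -0.3, 0.0]
gripper_width: 0.538
grasp_force: 0.0
```

```bash
python3 - <<'E'
from h import *
p0,r=tool();print(p0)
p,K,T=cam("wrist");save(p,"p4")
c=np.array([.6411,.0233]);y=-.1213
print([(np.round(d["xy"]).tolist(),round(d["score"],2)) for d in bot.tip_of("bar0_end_a",p)[:6]])
for k in (66,0,-66):
  print(k,[proj(np.r_[c+np.array([np.cos(y)*e-np.sin(y)*k,np.sin(y)*e+np.cos(y)*k])/1000,.039],K,T).round().tolist() for e in (-47,47)])
p2,K2,T2=cam("scene"); 
a=cv2.resize(p["pixels"][100:380,40:440],(800,560)); cv2.imwrite("pics/p4c.png",a[:,:,::-1])
for n,z in (("selector_grip",.075),("casting",0)):
  print(n,[(np.round(d["xy"]).tolist(),round(d["score"],2),toplane(d["xy"],z,K2,T2)[:2].round(4).tolist()) for d in bot.tip_of(n,p2)[:3]])
E
```

```text
[ 0.63689759 -0.04306331  0.21977423]
[([459.0, 158.0], 0.9), ([448.0, 254.0], 0.78), ([385.0, 210.0], 0.34)]
66 [[460.0, 159.0], [447.0, 255.0]]
0 [[388.0, 159.0], [381.0, 256.0]]
-66 [[315.0, 159.0], [315.0, 256.0]]
selector_grip [([320.0, 363.0], 0.58, [0.4426, -0.4034])]
casting [([356.0, 438.0], 0.9, [0.4261, -0.5617]), ([338.0, 234.0], 0.74, [0.7759, -0.032])]
```

View pics/p4c.png

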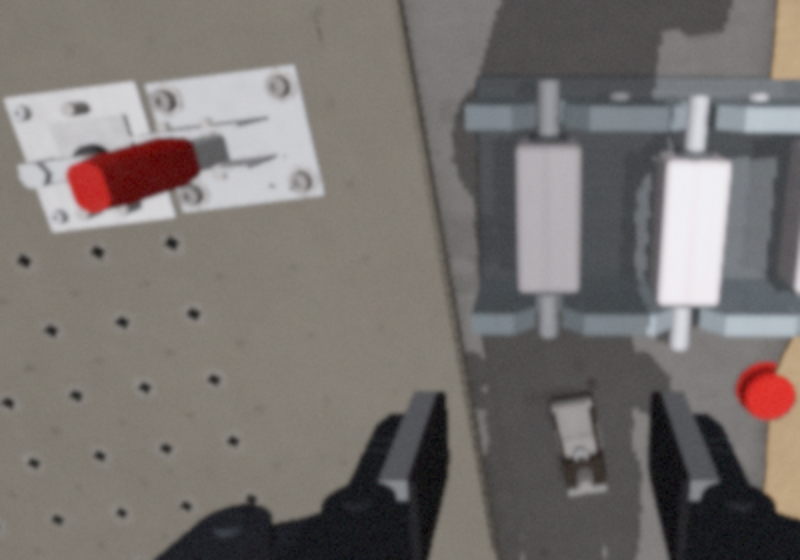

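The crop shows bars at (548,215) and (692,225), both in slots; the middle one sits a few mm toward +x. I'll measure their positions numerically from straight above.

```bash
python3 - <<'E'
from h import *
p,K,T=cam("wrist"); g=p["pixels"].min(2).astype(np.uint8); hsv=cv2.cvtColor(p["pixels"],cv2.COLOR_RGB2HSV)
print(tool()[0])
c=np.array([.6411,.0233]);y=-.1213
def P(e,k,z): return proj(np.r_[c+np.array([np.cos(y)*e-np.sin(y)*k,np.sin(y)*e+np.cos(y)*k])/1000,z],K,T)
for k in (66,0,-66):
  tb=[P(e,k+d,.054).round(1).tolist() for e,d in ((-35,-15),(-35,15),(35,15),(35,-15))]
  print(k,"top",tb,"tips",P(-62,k,.039).round(1),P(62,k,.039).round(1))
  x0,x1=int(P(0,k,.04)[0])-32,int(P(0,k,.04)[0])+32
  s=hsv[130:300,x0:x1]; m=((s[...,2]>120)&(s[...,1]<22)).astype(np.uint8)
  n,l,st,ce=cv2.connectedComponentsWithStats(m); i=1+np.argmax(st[1:,4]); print("blob",st[i]+[x0,130,0,0,0],cv2.minAreaRect(np.argwhere(l==i)[:,::-1].astype(np.float32)+np.float32([x0,130])))
  # column profile: tips rows in the bar's midline
E
```

```text
[ 0.63233987 -0.04227652  0.21087508]
66 top [[451.1, 184.4], [485.8, 184.5], [473.9, 260.1], [441.6, 260.1]] tips [465.5 151.1] [448.2 280. ]
blob [ 424  149   64  141 4069] ((455.5, 218.99996948242188), (62.99999237060547, 139.99996948242188), 0.0)
0 top [[374.6, 184.4], [409.4, 184.4], [402.7, 260.1], [370.4, 260.0]] tips [390.5 151. ] [381.7 279.9]
blob [ 357  149   61  151 5169] ((387.0, 224.0), (150.0, 60.0), 90.0)
-66 top [[298.2, 184.3], [332.9, 184.3], [331.5, 260.0], [299.2, 260.0]] tips [315.5 150.9] [315.2 279.9]
blob [ 298  182   34   98 2654] ((314.5, 230.5), (97.0, 33.0), 90.0)
```

```bash
python3 - <<'E'
from h import *
p,K,T=cam("wrist"); im=np.ascontiguousarray(p["pixels"][135:305,290:500,::-1]); im=cv2.resize(im,None,fx=3.5,fy=3.5,interpolation=2)
print(tool()[0])
c=np.array([.6411,.0233]);y=-.1213
def P(e,k,z):
    q=proj(np.r_[c+np.array([np.cos(y)*e-np.sin(y)*k,np.sin(y)*e+np.cos(y)*k])/1000,z],K,T); return tuple(((q-[290,135]+.5)*3.5-.5).round().astype(int).tolist())
for k in (66,0,-66):
    cv2.polylines(im,[np.array([P(e,k+d,.054) for e,d in ((-35,-15),(-35,15),(35,15),(35,-15))])],True,(0,0,255),1)
    for e in (-62,62): cv2.line(im,P(e,k-6.5,.039),P(e,k+6.5,.039),(0,255,0),1)
cv2.imwrite("pics/ov.png",im); print(im.shape)
E
```

```text
[ 0.6325044  -0.04231007  0.210924  ]
(595, 735, 3)
```

View pics/ov.png

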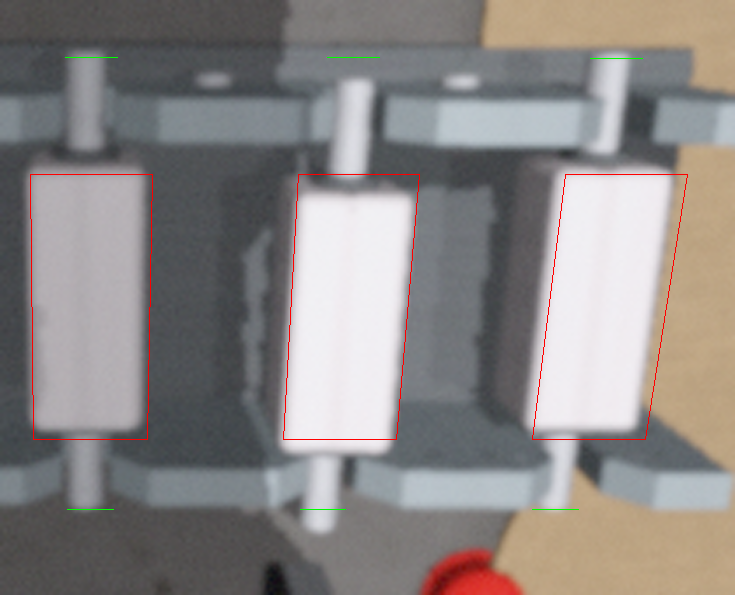

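All three bars lie in their slots. The outer bars match the predicted outlines (ends at (85,52)/(85,508) and (610,55)/(555,510)). The middle bar is about 6 mm toward +x, but its body lies between the plates, which caps the offset at 7 mm, inside the 10 mm allowed. Next is the selector.

```bash
python3 - <<'E'
from h import *
p0,r=tool(); print(bot.get_obs()["q"].round(2), 1000*r.inv().apply(np.array([.443,-.405,.22])-p0), r.as_matrix()[:,1].round(3))
E
```

```text
[-0.24  0.44  0.28  1.69 -0.14  1.03  1.54] [ 144.46628314 -382.87764792   -8.51353868] [ 0.12   0.993 -0.   ]
```

>>> jog_arm --pt "0 0 0.17 14 -38 -20 60" --pt "0 0 0.34 28 -76 -30 60" --pt "0 0 0.51 42 -114 -30 60" --pt "0 0 0.68 56 -152 -30 60" --pt "0 0 0.85 70 -190 -30 60" --pt "0 0 1.02 85 -228 -30 60" --pt "0 0 1.19 100 -266 -30 60" --pt "0 0 1.36 115 -304 -30 60" --pt "0 0 1.53 130 -342 -20 60" --pt "0 0 1.7 144 -382 -9 60"

```text
t: 34.08
eef_pos: [0.4436, -0.4049, 0.2204]
tool_rot: [-0.0, 0.791, 0.611, -0.0]
contact_force: [1.2, 0.1, -0.0]
gripper_width: 0.704
grasp_force: 0.0
```

>>> jog_arm --pt "0 0 0.17 0 0 0 60" --pt "0 0 0.34 0 0 0 60" --pt "0 0 0.51 0 0 0 60" --pt "0 0 0.7 0 0 0 60" --pt "0 0 0.7 0 0 0 60" --pt "0 0 0.7 0 0 0 60" --pt "0 0 0.7 0 0 0 60"

```text
t: 34.95
eef_pos: [0.4443, -0.4043, 0.2212]
tool_rot: [-0.0, 0.952, 0.306, 0.0]
contact_force: [-0.1, 0.8, -0.3]
gripper_width: 0.702
grasp_force: 0.0
```

```bash
python3 - <<'E'
from h import *
p0,r=tool(); print(p0,bot.get_obs()["q"].round(2),r.as_matrix()[:,1].round(3))
p,K,T=cam("wrist"); save(p,"k1")
print([(np.round(d["xy"]).tolist(),round(d["score"],2),toplane(d["xy"],.075,K,T)[:2].round(4).tolist()) for d in bot.tip_of("selector_grip",p)[:3]])
# rectify a top-down map at z=.09 (grip top) and find dark elongated bar; box edges at z=.05
N=400; s=.0005; x0,y0=.443,-.405
def warp(z):
    H=[];src=[];dst=[]
    for a,b in ((0,0),(N,0),(N,N),(0,N)):
        src.append(proj([x0+(N/2-b)*s,y0+(N/2-a)*s,z],K,T)); dst.append((a,b))
    return cv2.warpPerspective(p["pixels"],cv2.getPerspectiveTransform(np.float32(src),np.float32(dst)),(N,N))
t=warp(.09); b=warp(.05); cv2.imwrite("pics/k1t.png",np.hstack([t,b])[:,:,::-1])
E
```

```text
[ 0.44427388 -0.40425953  0.2212237 ] [-0.03  0.51  0.93  1.79 -0.46  1.08  0.11] [ 0.583 -0.812 -0.   ]
[([318.0, 229.0], 0.97, [0.445, -0.4096])]
```

```bash
python3 - <<'E'
from h import *
im=cv2.imread("pics/k1t.png"); t=im[:,:400]; b=im[:,400:]
hb=cv2.cvtColor(b,cv2.COLOR_BGR2HSV); v=cv2.cvtColor(t,cv2.COLOR_BGR2GRAY)
s=cv2.resize(v[110:300,110:300],(48,48),interpolation=cv2.INTER_AREA)
for r in s: print("".join("@#%*+=-:. "[min(9,int(x)//22)] for x in r))
print(np.round(s[::4,::3]).tolist())
E
```

```text
====++-:::::-:.          ...::--===++++=========
====*+:.:..::.                ...::-==+=========
=-=+*=.    ..                      ...:---======
--=+*-.                                ....:---=
--=++-.        .:.                         .:--=
-==++:        :---..:---:..            .    :-==
===*+:       .---========--:.               :-==
===*=.       :-=+++*****++==-:.            .--==
-=+*-.      .-=++*%%%%%%%%**=-:.           .-===
-=++-.      .=+**%###%*****%*+=:.          :-===
-=++:      .-+*%######%*******+-:.         :-===
-=*+:      :=+%########%*******+-.        .:====
-=*=.     .-=*##########%*******=-.       .-====
=+*-.     :-+%#@##%%#####%*******=:       .-====
=++-.    .:-*%###%**%#####%%*****+:       :-====
=++:     :--**##%****%######%*****-.     .:=====
+*=.     :-=**%%******%######%****=.     .-=====
+*=.     :-+***%*******%######%***=:     .-=====
+*-.     :-+*+**********%######%%*+:    ..-=====
++-.     :-+*****%*******%######%%+:    .:-=====
*+:      .-+******%*******%######%+:.   .:======
*=.      .:=*******%*******%#####%=:   ..-======
*=.       :=********%*
[... 1491 characters left out ...]
, [132, 121, 211, 209, 125, 25, 28, 36, 54, 73, 69, 152, 209, 208, 189, 128], [104, 176, 210, 168, 79, 54, 80, 68, 33, 36, 70, 77, 206, 207, 149, 127], [86, 202, 210, 183, 83, 85, 65, 81, 73, 41, 34, 61, 196, 198, 129, 129], [94, 210, 211, 208, 124, 87, 84, 78, 77, 73, 59, 93, 200, 196, 126, 123], [148, 203, 212, 211, 209, 134, 84, 82, 78, 58, 73, 60, 165, 172, 124, 126], [179, 230, 212, 212, 213, 213, 211, 207, 207, 208, 192, 173, 202, 117, 88, 89], [111, 125, 113, 119, 132, 166, 196, 205, 204, 203, 203, 205, 207, 115, 111, 116], [110, 119, 109, 113, 112, 107, 116, 118, 119, 115, 120, 151, 164, 116, 114, 119], [107, 117, 115, 114, 112, 111, 116, 119, 120, 120, 120, 123, 117, 117, 119, 120]]
```

```bash
python3 - <<'E'
from h import *
im=cv2.imread("pics/k1t.png"); g=cv2.GaussianBlur(cv2.cvtColor(im,cv2.COLOR_BGR2GRAY),(0,0),2).astype(np.float32)
def hist(t,mask,lab):
    gx=cv2.Sobel(t,cv2.CV_32F,1,0);gy=cv2.Sobel(t,cv2.CV_32F,0,1); m=np.hypot(gx,gy)
    # world grad: x=-gy, y=-gx ; edge dir = grad+90
    a=np.degrees(np.arctan2(-gx,-gy)+np.pi/2)%180
    h,_=np.histogram(a[mask],36,(0,180),weights=m[mask]**2); h/=h.sum()
    print(lab,[(5*i+2.5,round(float(h[i]),2)) for i in np.argsort(-h)[:6]])
yy,xx=np.mgrid[:400,:400]
t=g[:,:400]; b=g[:,400:]
cx,cy=110+21*3.96,110+18.5*3.96
hist(t,np.hypot(xx-cx,yy-cy)<40,"bar"); hist(b,np.hypot(xx-cx,yy-cy)>75,"box")
# box top contour at z=.05
m=((b>170)|(np.hypot(xx-cx,yy-cy)<62)).astype(np.uint8); n,l,st,ce=cv2.connectedComponentsWithStats(m); i=l[int(cy),int(cx)]
r=cv2.minAreaRect(np.argwhere(l==i)[:,::-1].astype(np.float32)); print(r, .443+(200-r[0][1])*.0005,-.405+(200-r[0][0])*.0005)
E
```

```text
bar [(np.float64(47.5), 0.21), (np.float64(7.5), 0.08), (np.float64(52.5), 0.07), (np.float64(152.5), 0.06), (np.float64(157.5), 0.05), (np.float64(42.5), 0.04)]
box [(np.float64(77.5), 0.14), (np.float64(92.5), 0.12), (np.float64(167.5), 0.11), (np.float64(2.5), 0.11), (np.float64(177.5), 0.07), (np.float64(82.5), 0.04)]
((211.3600311279297, 200.06643676757812), (172.16888427734375, 171.52195739746094), 11.788183212280273) 0.44296678161621095 -0.4106800155639649
```

The box yaw is −12° with its centre at (0.443, −0.411). The grip bar lies at 48°, so the selector is on its fourth click.

```bash
python3 - <<'E'
from h import *
print(go([.444,-.410,.066],-.737))
E
```

```text
[-0.0, -0.0, -0.212, -3.601, 4.509, 155.297]
```

>>> jog_arm --pt "0 0 -0.1 -2 2 30 44" --pt "0 0 -0.21 -3.5 4.5 70 44" --pt "0 0 -0.21 -3.5 4.5 110 44" --pt "0 0 -0.21 -3.5 4.5 110 44" --pt "0 0 -0.21 -3.5 4.5 110 44"

```text
t: 35.67
eef_pos: [0.4445, -0.4108, 0.1127]
tool_rot: [0.001, 0.915, 0.404, 0.0]
contact_force: [-0.1, 0.4, 0.7]
gripper_width: 0.514
grasp_force: 0.0
```

```bash
python3 - <<'E'
from h import *
p0,r=tool(); print(p0,go([.444,-.410,.067],-.737),bot.get_obs()["q"].round(2))
p,K,T=cam("wrist"); save(p,"k2")
print([(np.round(d["xy"]).tolist(),round(d["score"],2),toplane(d["xy"],.075,K,T)[:2].round(4).tolist()) for d in bot.tip_of("selector_grip",p)[:3]])
E
```

```text
[ 0.44453372 -0.41081841  0.11271272] [0.002, 0.0, -0.003, 0.252, -1.023, 45.711] [ 0.1   0.62  0.76  1.87 -0.55  0.88  0.39]
[([308.0, 279.0], 0.85, [0.442, -0.4101])]
```

>>> jog_arm --pt "0 0 0 0 -1 25 44" --pt "0 0 0 0 -1 45 44" --pt "0 0 0 0 -1 45 44" --pt "0 0 0 0 -1 45 10" --pt "0 0 0 0 -1 45 10" --pt "0 0 0 0 -1 45 10" --pt "0 0 0 0 -1 45 10" --grip_force 50

```text
t: 36.65
eef_pos: [0.443, -0.4091, 0.0674]
tool_rot: [-0.0, 0.915, 0.403, 0.0]
contact_force: [-3.0, 3.2, 6.3]
gripper_width: 0.151
grasp_force: 49.4
```

```bash
python3 - <<'E'
from h import *
o=bot.get_obs();p0,r=tool(); y=r.as_matrix()[:,1]; print(p0,o["gripper_width"],o["contact_force"],o["torque"],np.arctan2(y[1],y[0]))
E
```

```text
[ 0.443016   -0.40910355  0.06735128] 0.15059446804569185 [-3.00608087  3.19171259  6.3028783 ] [0.61586332 0.6241126  0.05406478] -0.7401838317365504
```

>>> jog_arm --pt "0 0 -0.15 0 0 0 10" --pt "0 0 -0.3 0 0 0 10" --pt "0 0 -0.45 0 0 0 10" --pt "0 0 -0.6 0 0 0 10" --pt "0 0 -0.75 0 0 0 10" --pt "0 0 -0.9 0 0 0 10" --pt "0 0 -1.05 0 0 0 10" --pt "0 0 -1.05 0 0 0 10" --grip_force 60

```text
t: 37.65
eef_pos: [0.4419, -0.4087, 0.0674]
tool_rot: [-0.001, 0.589, 0.808, 0.001]
contact_force: [-4.1, 5.1, 10.2]
gripper_width: 0.148
grasp_force: 61.1
```

```bash
cat > st.py <<'E'
from h import *
o=bot.get_obs();p0,r=tool(); y=r.as_matrix()[:,1]; print(p0.round(4),o["gripper_width"].round(3),o["contact_force"].round(1),o["torque"].round(2),"psi",np.arctan2(y[1],y[0]).round(3),o["q"].round(2))
E
python3 st.py
```

```text
Traceback (most recent call last):
  File "st.py", line 2, in <module>
    o=bot.get_obs();p0,r=tool(); y=r.as_matrix()[:,1]; print(p0.round(4),o["gripper_width"].round(3),o["contact_force"].round(1),o["torque"].round(2),"psi",np.arctan2(y[1],y[0]).round(3),o["q"].round(2))
                                                                         ^^^^^^^^^^^^^^^^^^^^^^^^
AttributeError: 'float' object has no attribute 'round'
```

Half way with low forces; now on to the stop.

>>> jog_arm --pt "0 0 -0.15 0 0 0 10" --pt "0 0 -0.3 0 0 0 10" --pt "0 0 -0.45 0 0 0 10" --pt "0 0 -0.6 0 0 0 10" --pt "0 0 -0.75 0 0 0 10" --pt "0 0 -0.9 0 0 0 10" --pt "0 0 -1.0 0 0 0 10" --pt "0 0 -1.05 0 0 0 10" --pt "0 0 -1.05 0 0 0 10" --pt "0 0 -1.05 0 0 0 10"

```text
t: 38.9
eef_pos: [0.4411, -0.4095, 0.0673]
tool_rot: [-0.002, 0.106, 0.994, 0.0]
contact_force: [-6.3, 3.0, 10.2]
gripper_width: 0.151
grasp_force: 61.2
```

```bash
sed -i 's/o\["gripper_width"\].round(3)/o["gripper_width"]/' st.py; python3 st.py
```

```text
[ 0.4411 -0.4095  0.0673] 0.15133190742287994 [-6.3  3.  10.2] [0.78 1.54 0.02] psi 1.358 [ 0.52  0.56  0.16  1.87 -0.13  0.73  2.11]
```

>>> jog_arm --pt "0 0 -0.04 0 0 0 10" --pt "0 0 -0.08 0 0 0 10" --pt "0 0 -0.12 0 0 0 10" --pt "0 0 -0.12 0 0 0 10"

```text
t: 39.4
eef_pos: [0.4411, -0.4096, 0.0674]
tool_rot: [-0.001, 0.049, 0.999, 0.001]
contact_force: [-5.6, 3.6, 8.9]
gripper_width: 0.149
grasp_force: 80.8
```

```bash
python3 st.py
```

```text
[ 0.4411 -0.4096  0.0674] 0.14868767028604177 [-5.6  3.6  8.9] [ 0.94  1.36 -2.02] psi 1.472 [ 0.55  0.56  0.13  1.87 -0.1   0.73  2.21]
```

The −2 N m at psi 1.47 shows the end stop. Now three clicks clockwise.

>>> jog_arm --pt "0 0 0.12 0 0 0 10" --pt "0 0 0.12 0 0 0 10" --pt "0 0 0.29 0 0 0 10" --pt "0 0 0.46 0 0 0 10" --pt "0 0 0.63 0 0 0 10" --pt "0 0 0.8 0 0 0 10" --pt "0 0 0.97 0 0 0 10" --pt "0 0 1.12 0 0 0 10"

```text
t: 40.4
eef_pos: [0.4418, -0.4088, 0.0674]
tool_rot: [-0.001, 0.572, 0.821, 0.0]
contact_force: [-4.4, 4.0, 8.0]
gripper_width: 0.151
grasp_force: 61.1
```

>>> jog_arm --pt "0 0 0.15 0 0 0 10" --pt "0 0 0.3 0 0 0 10" --pt "0 0 0.45 0 0 0 10" --pt "0 0 0.57 0 0 0 10" --pt "0 0 0.57 0 0 0 10" --pt "0 0 0.57 0 0 0 10"

```text
t: 41.15
eef_pos: [0.4425, -0.4088, 0.0674]
tool_rot: [-0.001, 0.777, 0.629, 0.0]
contact_force: [-5.4, 4.6, 8.2]
gripper_width: 0.149
grasp_force: 61.1
```

```bash
python3 st.py
```

```text
[ 0.4425 -0.4088  0.0674] 0.14853187143140384 [-5.4  4.6  8.2] [ 0.87  0.86 -0.01] psi -0.211 [ 0.23  0.63  0.57  1.89 -0.48  0.77  0.85]
```

Release and rise clear, then check all of it.

>>> jog_arm --pt "0 0 0 0 0 0 40" --pt "0 0 0 0 0 0 40" --pt "0 0 0 0 0 0 40" --pt "0 0 0 0 0 -25 40" --pt "0 0 0 0 0 -80 40" --pt "0 0 0 0 0 -150 40" --pt "0 0 0 0 0 -150 40" --pt "0 0 0 0 0 -150 40" --pt "0 0 0 0 0 -150 40"

```text
t: 42.28
eef_pos: [0.4427, -0.4083, 0.2145]
tool_rot: [-0.001, 0.777, 0.629, -0.0]
contact_force: [-0.8, 0.2, -0.7]
gripper_width: 0.472
grasp_force: 0.0
```

```bash
python3 st.py; python3 - <<'E'
from h import *
p,K,T=cam("wrist"); N=400;s=.0005;x0,y0=.443,-.4105
src=[proj([x0+(N/2-b)*s,y0+(N/2-a)*s,.09],K,T) for a,b in ((0,0),(N,0),(N,N),(0,N))]
t=cv2.warpPerspective(p["pixels"],cv2.getPerspectiveTransform(np.float32(src),np.float32([(0,0),(N,0),(N,N),(0,N)])),(N,N))
v=cv2.cvtColor(t,cv2.COLOR_RGB2GRAY); g=cv2.GaussianBlur(v,(0,0),2).astype(np.float32)
gx=cv2.Sobel(g,cv2.CV_32F,1,0);gy=cv2.Sobel(g,cv2.CV_32F,0,1); m=np.hypot(gx,gy); a=np.degrees(np.arctan2(-gx,-gy)+np.pi/2)%180
yy,xx=np.mgrid[:N,:N]; k=np.hypot(xx-200,yy-200)<40
h,_=np.histogram(a[k],36,(0,180),weights=m[k]**2); print([(5*i+2.5,round(float(h[i]/h.sum()),2)) for i in np.argsort(-h)[:4]])
for r in cv2.resize(v[120:280,120:280],(40,40),interpolation=cv2.INTER_AREA): print("".join("@#%*+=-:. "[min(9,int(x)//22)] for x in r))
for c in ("scene","top"):
  p,K,T=cam(c)
  for n,z in (("bar0",.024),("tray_handle",.156),("block0",.05),("casting",0),("cap",0),("spare_block2",0)):
    print(c,n,[(np.round(d["xy"]).tolist(),round(d["score"],2),toplane(d["xy"],z,K,T)[:2].round(3).tolist()) for d in bot.tip_of(n,p)[:5]])
E
```

```text
[ 0.4427 -0.4083  0.2145] 0.4717719465646983 [-0.8  0.2 -0.7] [ 0.04 -0.02  0.  ] psi -0.21 [ 0.12  0.45  0.7   1.79 -0.33  1.03  0.74]
[(np.float64(17.5), 0.09), (np.float64(37.5), 0.08), (np.float64(137.5), 0.08), (np.float64(72.5), 0.07)]
.      .-------===----------------------
.     .-----------:.:::-----------------
      :-----------:   ...::::-----------
      :-----------:        ...:::--=====
      :-----------:            ....:-===
      :-----------:            .   .:===
      .:::--======:.           .    :===
       ..:==++***+=-:.             .:===
     ..:--=+*%%%%%**=-:.           .-===
     :=+=+*%%%%%%%%%*+=:.          .-===
    .-+**%%%%**%%%%%%%*=:.         .-===
    :++%%%%%%%%%%%%%%%%*=:         :-===
   .-+*%######%##%%%%%%%*-.       .:-===
   :=*%##############%%%%*-.      .:-===
  .-=*###################%=.      .:-===
  :-=%###%%##############%+:      .-====
  --+####%%%%%%%##########*-      .--===
 .--+###%****%%%%%%%######%=.     :--===
 .--*#@#%********%%%%%%%###*-:.  .:--===
 .-=*###%**********%%%%%%%%%%*+-..--====
 .--+%%#%***********%%%%%%%%%%%+..--==
[... 1299 characters left out ...]
9.0, 249.0], 0.5, [0.648, -0.016])]
scene spare_block2 []
top bar0 [([269.0, 240.0], 0.89, [0.649, 0.027]), ([249.0, 240.0], 0.79, [0.651, 0.083]), ([294.0, 247.0], 0.67, [0.629, -0.043]), ([145.0, 312.0], 0.38, [0.456, 0.368])]
top tray_handle [([145.0, 314.0], 0.55, [0.449, 0.331]), ([295.0, 250.0], 0.52, [0.605, -0.048]), ([296.0, 228.0], 0.45, [0.663, -0.053])]
top block0 [([146.0, 316.0], 0.67, [0.446, 0.359]), ([166.0, 212.0], 0.65, [0.728, 0.309]), ([157.0, 212.0], 0.56, [0.73, 0.335]), ([267.0, 175.0], 0.53, [0.83, 0.031])]
top casting []
top cap [([256.0, 205.0], 0.65, [0.756, 0.067]), ([248.0, 241.0], 0.65, [0.653, 0.089])]
top spare_block2 [([296.0, 198.0], 0.47, [0.774, -0.047])]
```

The grip's edge line has slope 0.25 in the rectified view, against 0.21 for the third click and 0.84 or −0.36 for its neighbours. All three bars, the tray handle, the blocks in the bin and the bystanders are where they should be, so I'm handing in.

```bash
python3 -c "
from station import bot; print(bot.hand_in())"
```

```text
the job is handed in; nothing more can be done
None
```

I handed the job in after about 42 s of robot time: both blocks are in the blue bin, the tray is level, all three bars are in the cradle slots (the middle one about 6 mm off-centre, limit 10 mm), and the selector is on its third click; no verdict came back.

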